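# Fit fresh packs in the inspection light and zero its run-time dial

## Robot

A 7-joint arm with a two-finger parallel gripper is mounted at the origin on the work surface. World frame = base frame: x ahead of the robot, y to its left, z up, the work surface at z = 0. Lengths are in m, angles in rad, forces in N, time in s.
With the tool pointing down it reaches from about 0.4 to 0.85 m from the base axis. Payload 10.4 kg.
Tool frame: the origin (TCP) lies on the centre line of the jaws, within the pads' length; the fingertips stand 22 mm ahead of it and the grasp point (between the pads) lies 3 mm ahead of it; z points along the fingers, y is the direction in which the jaws open and shut (so a half turn about z gives the same grasp; the last joint's range is limited). The gripper opens to 85 mm and grips with 20 to 120 N. Pads are 22 mm wide; open, the fingers measure 114 mm over their backs; the gripper's body (76 mm by 85 mm) begins 54 mm behind the grasp point. The pads swing forward as they close: fully open they stand 13 mm farther back than shut.
Start: joints at [-1.339, 0.332, -0.065, 1.46, 0.022, 1.35, -0.088], TCP at [0.158, 0.605, 0.253] pointing down, gripper open.
Joint ranges: [-2.6, 2.6], [-0.5, 2.12], [-1.47, 1.34], [0.16, 2.42], [-1.27, 4.41], [0.06, 2.06], [-2.6, 2.6]. Speed limits (rad/s): [2.22, 2.22, 2.79, 2.79, 3.14, 3.14, 3.14].

## Interface

Orientations are given as a unit quaternion [x, y, z, w].
In Python, from workcell import manip gives the robot as it stands. The module is installed in compiled form; this text tells all that it offers.
- The arm moves only by the shell command python3 -m crank 'ROWS' [FORCE]. ROWS is JSON, a list of rows, each a list of 3 entries, a list of its own where there are three numbers: the opening, from -1 (shut) to 1 (fully open), then the shift along the tool's x, y, z normalised to -1 to 1, where 1 is 80 mm, then the turn, a rotation vector about the tool's x, y, z normalised to -1 to 1, where 1 is pi/4 rad. In form: [[jaw, [tx, ty, tz], [ax, ay, az]], ...]. A call has exactly 5 rows; each row shifts and turns the commanded pose from where the row before left it, along the tool's axes as they then stand; what a row does not reach is not made up. A row lasts 1/10 s, in which the tool goes at most 50 mm and 8.59 degrees, less where a joint would pass 70% of its speed; a pose out of reach is approached as far as the arm can. A call with a number of a shift or a turn outside -1 to 1 is refused whole. A call with a gripper value outside its range is refused whole. The fingers move at their own pace and stop on an object; FORCE is the grip in N (left out, the last holds). Time passes only in rows, so rows that do not move let the fingers close, or fill a call up. It gives the time, the measured TCP pose, the force and the opening at its end, in the units of the state.
- manip.get_obs(): the state, without advancing time (a new reading comes with each control period).
- manip.camera(name): name is "side" or "top"; returns the picture (400x640x3 uint8, blue, green, red); there is no depth.
- manip.camera_info(name): a dict with "K" (3x3 intrinsics, pixels), "camera_from_world" (4x4, takes a point from world to camera coordinates). Camera axes: x right, y down, z forward; pixel columns grow to the right and rows downward; lengths in m; the calibration is good to about 2 mm. A picture is of the moment at which its call begins. camera_info takes no time and is no camera call.
- manip.hand_in(): hands the job in, once; it reports no verdict.
The state is a dict: "clock": time; "joint_pos": joint angles; "joint_velocities": joint speeds; "tau": joint torques, N m; "position": TCP position; "ee_rot": TCP orientation; "ft_force": force on the tool from outside, world axes, zero at the start; "torque": the same for the moment, N m; "grip_width": opening from 0.0 (shut) to 1.0 (fully open).
Only numpy, scipy, OpenCV 4.12 (cv2) and the standard library are available. Lean on these libraries where they do the work, as an engineer would, in place of code of your own. Each camera call takes 0.05 s, during which the arm holds its last target.

## Task

Put fresh batteries in the inspection light: take the flat pry knife, push its blade into the slot under the front edge of the battery cover and lever the cover open with the blade, not with the fingers. Load every battery pack on the counter into the bay, shut the cover fully over them, and turn the run-time dial counter-clockwise back to its zero stop. Lay the knife back flat in the middle of its rubber mat, and leave the other things on the counter where they are.

Things in the scene. Friction and masses are not known exactly. Their poses are not given: they have to be found in the camera images.
- light: fixed black base of the inspection light, 82 mm deep (own x, its front looks to own -x, towards the robot) and 310 mm wide (own y); origin at the centre of its underside, own z up. Left part, own y -65 to +155 mm: open-topped battery bay, rim 55 mm high, walls 6 mm, shut by a hinged cover. Right part, own y -155 to -65 mm: solid block 60 mm high with the run-time dial on top and a round lamp lens on its front (reaching 17 mm forward of the front)
- bay (a point): centre of the bay's inner floor, 6 mm above the counter; the inside is 70 mm (x) by 208 mm (y) and 49 mm deep; axes as light
- cover (a joint): angle of the bay's flat cover, rad: 0 shut, grows as its front edge rises, stop at 2.05; friction in the hinge makes it stay at any angle (about 0.09 N m, cover 100 g). The cover is a 5 mm plate, 94 mm from hinge to front edge and 220 mm wide, with no handle
- cover_hinge (a point): middle of the hinge line, at the back rim of the bay 55 mm above the counter; the hinge line runs along the light's y; it does not move with the cover; axes as light
- cover_lip (a point): middle of the lower front edge of the cover, moves with the cover; its own -x points out from the hinge through the edge. When shut the edge overhangs the bay's front wall by 12 mm along its whole width; a ledge equally deep, 9 mm below it, leaves a slot 9 mm high and 12 mm deep, open to the front, for a blade
- dial (a joint): run-time dial, rad: 0 = at its zero stop, grows clockwise seen from above; turning counter-clockwise brings it back; light friction 0.03 N m, stays where left, starts 0.8 to 2.5
- dial_grip (a point): on the dial's vertical axis, middle of its bar grip, 79 mm above the counter; own x runs along the bar, z up; the bar is 44 mm long, 13 mm wide, from 12 mm below to 12 mm above this point, on a 48 mm disc; a white line marks the pointer end (+x), which points straight away from the front (light's +x) at zero
- blade: flat-bladed pry knife, 200 mm long along own x, lying on its mat; wooden handle 90 long by 18 wide by 28 mm tall (own x -100 to -10 mm), steel blade 20 mm wide, 2.5 mm thick ahead of it to x = +100 mm at 8 mm above the underside; 90 g; origin at mid length on the level of the handle's underside, z up
- blade_tip (a point): middle of the blade's front end, half way through its thickness; own x points forward out of the blade
- blade_grip (a point): good place to grip the handle, near the centre of mass, 14 mm above the handle's underside
- mat: fixed black rubber mat on the counter at the robot's right, 240 mm (own x) by 130 mm (own y), 4 mm thick; origin at the centre of its underside
- pack1: battery pack (one of four alike; two to four are there, None = absent): flat aluminium block with a black band and two brass terminals on top, 40 mm (own x) by 22 mm (own y) by 36 mm tall (own z), about 80 g; origin at the centre of its underside; starts standing on the counter at the robot's left (a knock may tip it over; lying in the bay is fine too)
- pack2: battery pack (one of four alike; two to four are there, None = absent): flat aluminium block with a black band and two brass terminals on top, 40 mm (own x) by 22 mm (own y) by 36 mm tall (own z), about 80 g; origin at the centre of its underside; starts standing on the counter at the robot's left (a knock may tip it over; lying in the bay is fine too)
- pack3: battery pack (one of four alike; two to four are there, None = absent): flat aluminium block with a black band and two brass terminals on top, 40 mm (own x) by 22 mm (own y) by 36 mm tall (own z), about 80 g; origin at the centre of its underside; starts standing on the counter at the robot's left (a knock may tip it over; lying in the bay is fine too)
- pack4: battery pack (one of four alike; two to four are there, None = absent): flat aluminium block with a black band and two brass terminals on top, 40 mm (own x) by 22 mm (own y) by 36 mm tall (own z), about 80 g; origin at the centre of its underside; starts standing on the counter at the robot's left (a knock may tip it over; lying in the bay is fine too)
- spacer: bystander: amber plastic spacer ring, 38 mm across, 14 mm high, among the packs; origin at its underside
- race: bystander: nickel-plated bearing race, 52 mm across, 16 mm high, among the packs; origin at its underside
- socket: bystander: black bayonet lamp socket, 40 mm across and 40 mm high, on the right; origin at its underside
- gauge_block: bystander: steel feeler gauge block, 75 by 22 by 18 mm, on the right; origin at its underside
- jar: bystander: glass jar, 56 mm across, 65 mm high, beyond the light; origin at its underside
- spanner: bystander: open spanner lying beyond the light; origin at its underside

How it is judged:
By the outcome, as a careful person would: the job done as asked, in the order asked, and still so for the second after the job is handed in, with the robot touching nothing.
Of pack1, pack2, pack3, pack4 only 2 to 4 are there at a start; the rules pass over those that are not, and their reading is None.
At some moment in a run one of pack1, pack2, pack3, pack4 may be knocked a few centimetres aside while the robot is not near it.
It also fails if it takes over 210 s, if anything falls off the work surface, if the arm or the gripper's body presses on something with over 40 N, if the wrist force passes 120 N, or if a joint passes its speed limit or range.

## Working session

There is one attempt and no reset: what is moved stays moved. The work goes in short steps, Python scripts to look and compute and a shell command to move; the robot and the scene stay as the last step left them, time stands still between calls to the robot, and variables do not carry over. Pictures are saved under pics/ and viewed, and the job is handed in when it is done.

```bash
mkdir -p pics; python3 - <<'E'
from workcell import manip
import cv2
o=manip.get_obs()
for k,v in o.items(): print(k,v)
for n in("top","side"):
    cv2.imwrite(f"pics/{n}0.png",manip.camera(n)); i=manip.camera_info(n); print(n,i)
E
```

```text
clock 0.0
joint_pos [-1.33857067  0.33288087 -0.06469377  1.46092486  0.02155483  1.34989671
 -0.08850116]
joint_velocities [-0.00144     0.00010004  0.00127561 -0.00099999  0.00015807  0.00176675
 -0.00085212]
tau [ 4.60616575e-04 -6.25467110e+01  4.94271715e-02 -3.91588676e+01
  1.63011497e-02  9.96312912e-03 -7.59104523e-06]
position [0.15745613 0.60449194 0.25251812]
ee_rot [ 1.27066521e-01  9.91893945e-01 -7.04048378e-04 -7.86155280e-05]
ft_force [-0.58370181 -0.21192041 -0.59406931]
torque [-0.02804943 -0.01798954 -0.01153108]
grip_width 0.9997369142536163
top {'K': array([[380.14029838,   0.        , 314.00172622],
       [  0.        , 380.14029838, 202.2278994 ],
       [  0.        ,   0.        ,   1.        ]]), 'camera_from_world': array([[ 0.02352079, -0.99953391,  0.01946105, -0.0658429 ],
       [-0.99181112, -0.02577449, -0.12508546,  0.53197145],
       [ 0.12552876, -0.01635958, -0.99195509,  0.93424748],
       [ 0.        ,  0.        ,  0.        ,  1.        ]])}
side {'K': array([[411.85339428,   0.        , 317.67477884],
       [  0.        , 411.85339428, 197.02106494],
       [  0.        ,   0.        ,   1.        ]]), 'camera_from_world': array([[-8.51304057e-01, -5.24672517e-01,  3.89547141e-04,
         4.37239274e-01],
       [-3.48877051e-01,  5.65513391e-01, -7.47314798e-01,
         2.56320492e-01],
       [ 3.91875242e-01, -6.36328024e-01, -6.64470045e-01,
         8.65908583e-01],
       [ 0.00000000e+00,  0.00000000e+00,  0.00000000e+00,
         1.00000000e+00]])}
```

View pics/top0.png

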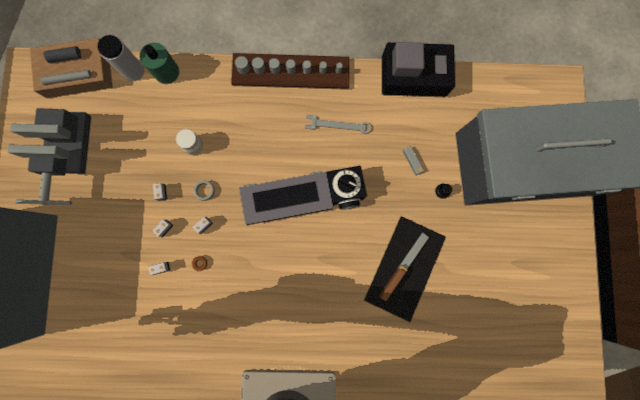

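View pics/side0.png

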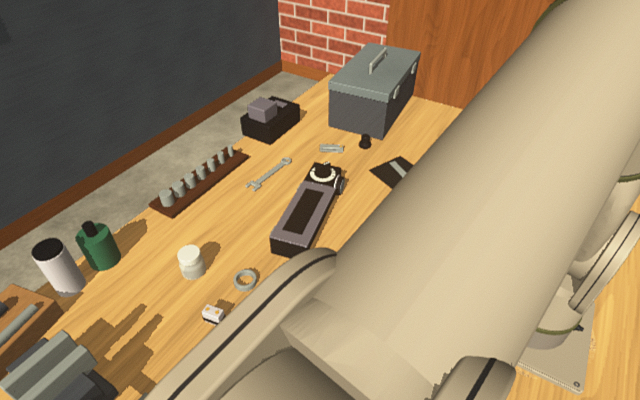

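The top view shows four packs, at about (159,191), (162,228), (203,226) and (159,268). The race is at (204,190), the spacer at (200,263), the light at (305,195) with its dial at (347,183), and the knife at (404,266). I'll zoom in to measure.

```bash
cat > h.py <<'E'
import numpy as np, cv2
from scipy.spatial.transform import Rotation as R
from workcell import manip
def ray(n,u,v,z):
    i=manip.camera_info(n);T=i["camera_from_world"];K=i["K"]
    d=np.linalg.inv(K)@np.array([u,v,1.0]);Rm=T[:3,:3];c=-Rm.T@T[:3,3];d=Rm.T@d
    return c+d*(z-c[2])/d[2]
def proj(n,p):
    i=manip.camera_info(n);T=i["camera_from_world"];q=i["K"]@(T[:3,:3]@np.array(p)+T[:3,3]);return q[:2]/q[2]
def crop(img,x0,y0,x1,y1,s,name):
    c=cv2.resize(img[y0:y1,x0:x1],None,fx=s,fy=s,interpolation=cv2.INTER_CUBIC)
    for k in range(x0-x0%10+10,x1,10): cv2.line(c,((k-x0)*s,0),((k-x0)*s,8 if k%50 else 16),(0,0,255),1)
    for k in range(y0-y0%10+10,y1,10): cv2.line(c,(0,(k-y0)*s),(8 if k%50 else 16,(k-y0)*s),(0,0,255),1)
    cv2.imwrite("pics/"+name,c)
def st():
    o=manip.get_obs();r=R.from_quat(o["ee_rot"]).as_matrix()
    print("t",round(o["clock"],2),"p",np.round(o["position"],4),"x",np.round(r[:,0],3),"y",np.round(r[:,1],3),"z",np.round(r[:,2],3),"F",np.round(o["ft_force"],1),"g",round(o["grip_width"],3),"q",np.round(o["joint_pos"],2))
    return np.array(o["position"]),r
def to(p,z=None,x=None):
    """remaining move to TCP p with tool z axis / x axis: print in row units (total)"""
    c,r=st(); d=np.array(p)-c
    print("shift units",np.round(r.T@d/0.08,3))
    if z is not None:
        z=np.array(z,float);z/=np.linalg.norm(z);x=np.array(x,float);x-=z*(x@z);x/=np.linalg.norm(x)
        D=np.c_[x,np.cross(z,x),z];rv=R.from_matrix(r.T@D).as_rotvec()
        print("turn units",np.round(rv/(np.pi/4),3),"deg",np.round(np.degrees(rv),1), "shift in target axes",np.round(D.T@d/0.08,3))
E
python3 - <<'E'
from h import *
a=cv2.imread("pics/top0.png")
crop(a,230,155,380,235,5,"c1.png");crop(a,355,205,455,330,4,"c2.png");crop(a,140,170,225,285,5,"c3.png")
E
```

```text
(no output)
```

View pics/c1.png

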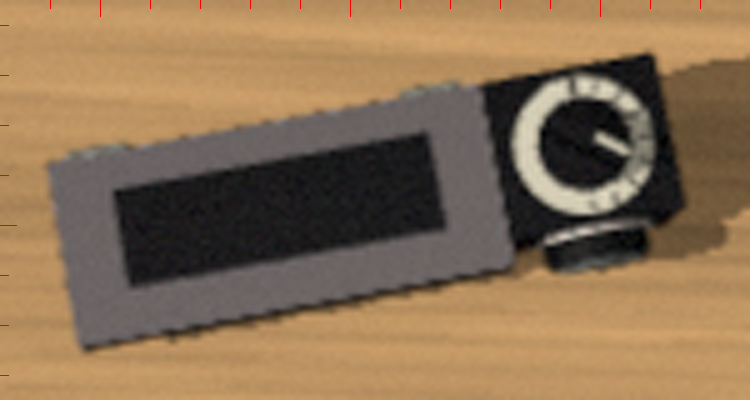

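View pics/c2.png

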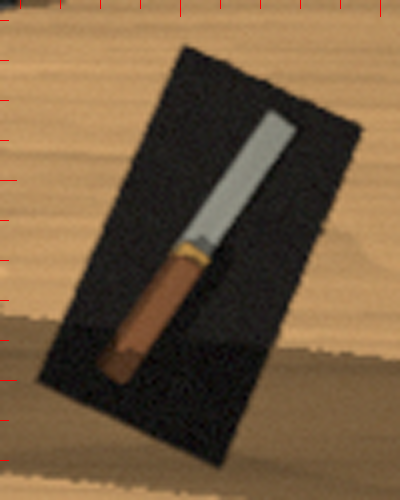

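View pics/c3.png

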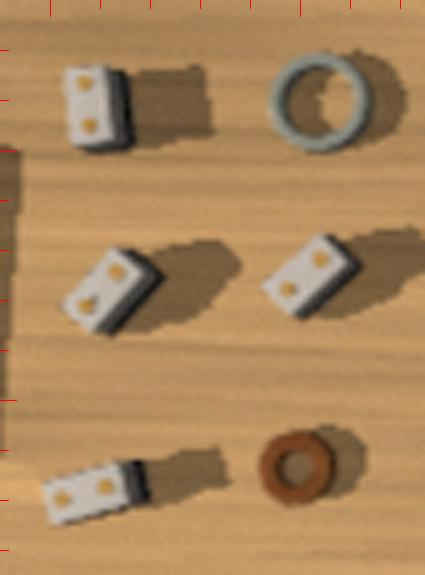

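```bash
python3 - <<'E'
from h import *
a=cv2.imread("pics/top0.png")
cc=lambda L,s,o:np.array(L)/s+np.array(o)
W=lambda L,z:np.array([ray("top",u,v,z) for u,v in L])
C=W(cc([(50,163),(83,350),(513,267),(483,88)],5,(230,155)),.060)
print("cover TL BL BR TR\n",C.round(4)); e=lambda i,j:np.linalg.norm(C[i]-C[j])
print("sizes",e(0,1),e(2,3),e(0,3),e(1,2))
for i,j in((2,1),(3,0)): d=C[j]-C[i]; print("yaw y-dir",np.degrees(np.arctan2(-d[0],d[1])))
print("dial",W(cc([(583,145)],5,(230,155)),.062), "line ends",W(cc([(597,135),(629,153)],5,(230,155)),.091))
L=W(cc([(652,55),(686,208)],5,(230,155)),.060);print("right end",L)
M=W(cc([(183,47),(362,127),(220,466),(38,380)],4,(355,205)),.004);print("mat",M.round(4),M.mean(0)); 
print([np.linalg.norm(M[i]-M[(i+1)%4]).round(4) for i in range(4)])
d=M[0]-M[3];print("matyaw",np.degrees(np.arctan2(d[1],d[0])))
t=W(cc([(286,119)],4,(355,205)),.0135)[0];hh=W(cc([(194,247)],4,(355,205)),.013)[0];print("tip",t,"ferrule?",hh)
# blade mask
hsv=cv2.cvtColor(a,cv2.COLOR_BGR2HSV)
sub=a[205:330,355:455].astype(int);m=((sub.min(2)>90)&(sub.max(2)-sub.min(2)<30)).astype(np.uint8)
k,lab,s,_=cv2.connectedComponentsWithStats(m);print(s)
cs,_=cv2.findContours(m,cv2.RETR_EXTERNAL,cv2.CHAIN_APPROX_NONE);c=max(cs,key=cv2.contourArea);r=cv2.minAreaRect(c);print("blade rect",r)
P=W(cv2.boxPoints(r)+[355,205],.0135);print(P.round(4))
# handle
h=hsv[205:330,355:455];m=((sub[...,2]-sub[...,0]>20)).astype(np.uint8);m[:, 75:]=0
import numpy as np
# restrict within mat
poly=np.array(cc([(183,47),(362,127),(220,466),(38,380)],4,(0,0)),np.int32);mm=np.zeros_like(m);cv2.fillPoly(mm,[poly],1);mm=cv2.erode(mm,np.ones((5,5)))
m&=mm
cs,_=cv2.findContours(m,cv2.RETR_EXTERNAL,cv2.CHAIN_APPROX_NONE);c=max(cs,key=cv2.contourArea);r=cv2.minAreaRect(c);print("handle",r);P=W(cv2.boxPoints(r)+[355,205],.025);print(P.round(4))
# packs
sub=a[170:285,140:225].astype(int)
m=((sub.min(2)>135)).astype(np.uint8);m=cv2.morphologyEx(m,cv2.MORPH_CLOSE,np.ones((5,5)))
cs,_=cv2.findContours(m,cv2.RETR_EXTERNAL,cv2.CHAIN_APPROX_NONE)
for c in cs:
    if len(c)<15: continue
    r=cv2.minAreaRect(c);b=cv2.boxPoints(r)+[140,170];P=W(b,.036);d=P[1]-P[0];d2=P[2]-P[1]
    if np.linalg.norm(d2)>np.linalg.norm(d): dl=d2
    else: dl=d
    print("pack px",np.round(np.array(r[0])+[140,170],1),"world",P.mean(0).round(4),"sz",np.linalg.norm(d).round(4),np.linalg.norm(d2).round(4),"long yaw",np.degrees(np.arctan2(dl[1],dl[0])).round(1))
E
```

```text
cover TL BL BR TR
 [[ 0.562   0.1322  0.06  ]
 [ 0.4696  0.1116  0.06  ]
 [ 0.516  -0.0986  0.06  ]
 [ 0.6057 -0.082   0.06  ]]
sizes 0.0945990496160151 0.09131757463647061 0.21864932590178005 0.21532211196704268
yaw y-dir 12.428319541533545
yaw y-dir 11.554609054417003
dial [[ 0.57778916 -0.13235408  0.062     ]] line ends [[ 0.57771429 -0.13609788  0.091     ]
 [ 0.56931167 -0.15168241  0.091     ]]
right end [[ 0.62498116 -0.16672722  0.06      ]
 [ 0.54771538 -0.18433523  0.06      ]]
mat [[ 0.5047 -0.2818  0.004 ]
 [ 0.4552 -0.3991  0.004 ]
 [ 0.2384 -0.304   0.004 ]
 [ 0.2893 -0.1879  0.004 ]] [ 0.37191572 -0.29319947  0.004     ]
[np.float64(0.1273), np.float64(0.2367), np.float64(0.1268), np.float64(0.235)]
matyaw -23.56385135671229
tip [ 0.45876908 -0.34618676  0.0135    ] ferrule? [ 0.3756126  -0.28600928  0.013     ]
[[    0     0   100   125 12212]
 [   46    28    27    33   288]]
blade rect ((59.444007873535156, 45.19200134277344), (8.032183647155762, 38.01057052612305), 34.695152282714844)
[[ 0.3836 -0.2778  0.0135]
 [ 0.4649 -0.3344  0.0135]
 [ 0.4535 -0.3515  0.0135]
 [ 0.3724 -0.2947  0.0135]]
handle ((37.69231033325195, 77.46154022216797), (9.984603881835938, 39.38371276855469), 33.690067291259766)
[[ 0.3022 -0.2175  0.025 ]
 [ 0.3844 -0.2727  0.025 ]
 [ 0.3711 -0.2938  0.025 ]
 [ 0.2891 -0.2383  0.025 ]]
pack px [156.2 268.4] world [0.3584 0.3328 0.036 ] sz 0.0382 0.0204 long yaw -74.5
pack px [159.6 227.5] world [0.4595 0.3319 0.036 ] sz 0.0382 0.0204 long yaw -38.3
pack px [200.  224.5] world [0.4695 0.232  0.036 ] sz 0.0365 0.0199 long yaw -42.3
pack px [157.  190.5] world [0.5528 0.3455 0.036 ] sz 0.0201 0.0385 long yaw -175.8
```

The measurements agree with the given sizes:
- **Light:** yaw about 12.2°, origin about (0.554, -0.026).
- **Knife:** length comes out at 200 mm, yaw -35°.
- **Mat:** centre about (0.372, -0.293).

I'll go to the knife first.

```bash
R='python3 -m crank'; $R '[[1,[-0.46,-0.33,0],[0,0,0]],[1,[-0.46,-0.33,0],[0,0,0]],[1,[-0.46,-0.33,0],[0,0,0]],[1,[-0.46,-0.33,0],[0,0,0]],[1,[-0.46,-0.33,0],[0,0,0]]]' 60; $R '[[1,[-0.46,-0.33,0],[0,0,0]],[1,[-0.46,-0.33,0],[0,0,0]],[1,[-0.46,-0.33,0],[0,0,0]],[1,[-0.46,-0.33,0],[0,0,0]],[1,[-0.46,-0.33,0],[0,0,0]]]'; $R '[[1,[-0.04,-0.6,0],[0,0,0]],[1,[-0.04,-0.6,0],[0,0,0]],[1,[-0.04,-0.6,0],[0,0,0]],[1,[-0.04,-0.6,0],[0,0,0]],[1,[-0.04,-0.6,0],[0,0,0]]]'; $R '[[1,[-0.04,-0.6,0],[0,0,0]],[1,[-0.04,-0.6,0],[0,0,0]],[1,[-0.04,-0.6,0],[0,0,0]],[1,[-0.04,-0.6,0],[0,0,0]],[1,[0,0,0],[0,0,0]]]'; python3 - <<'E'
from h import *
a=np.radians(-35.1)
to([.353,-.268,.12],[0,0,-1],[-np.cos(a),-np.sin(a),0])
E
```

```text
clock: 0.6
position: [0.3032, 0.429, 0.2531]
ee_rot: [0.127, 0.992, -0.0, -0.0]
ft_force: [0.7, 0.7, 0.8]
grip_width: 0.999
clock: 1.1
position: [0.4479, 0.2549, 0.2532]
ee_rot: [0.127, 0.992, 0.0, -0.0]
ft_force: [-0.3, 0.6, 0.5]
grip_width: 1.001
clock: 1.6
position: [0.4012, 0.0185, 0.253]
ee_rot: [0.127, 0.992, 0.0, -0.0]
ft_force: [1.8, -1.9, 1.0]
grip_width: 1.006
clock: 2.1
position: [0.3643, -0.1741, 0.2534]
ee_rot: [0.131, 0.991, 0.0, 0.0]
ft_force: [-0.1, 0.9, 0.4]
grip_width: 1.0
t 2.1 p [ 0.3643 -0.1741  0.2534] x [-0.966  0.26  -0.001] y [0.26  0.966 0.001] z [ 0.001  0.001 -1.   ] F [-0.1  0.9  0.4] g 1.0 q [-0.5  -0.29  0.71  2.02  0.19  1.35  1.45]
shift units [-0.167 -1.172  1.667]
turn units [0.001 0.001 0.445] deg [ 0.1  0.  20. ] shift in target axes [-0.559 -1.042  1.668]
```

```bash
R='python3 -m crank'; $R '[[1,[0,-0.3,0.3],[0,0,0.15]],[1,[0,-0.3,0.3],[0,0,0.15]],[1,[0,-0.3,0.3],[0,0,0.145]],[1,[0,0,0],[0,0,0]],[1,[0,0,0],[0,0,0]]]';  python3 - <<'E'
from h import *
a=np.radians(-35.1)
to([.353,-.268,.12],[0,0,-1],[-np.cos(a),-np.sin(a),0])
i=manip.camera("top");crop(i,340,190,470,330,4,"k1.png")
cv2.imwrite("pics/s1.png",manip.camera("side"))
E
```

```text
clock: 2.6
position: [0.3397, -0.2352, 0.1811]
ee_rot: [0.297, 0.955, 0.0, -0.001]
ft_force: [-0.3, 0.6, 0.4]
grip_width: 1.0
t 2.6 p [ 0.3397 -0.2352  0.1811] x [-0.823  0.568  0.001] y [ 0.568  0.823 -0.   ] z [-0.001  0.    -1.   ] F [-0.3  0.6  0.4] g 1.0 q [-0.41 -0.2   0.84  2.11  0.16  1.17  1.33]
shift units [-0.37  -0.242  0.763]
turn units [-0.    -0.001  0.011] deg [-0.  -0.1  0.5] shift in target axes [-0.372 -0.239  0.763]
```

View pics/s1.png

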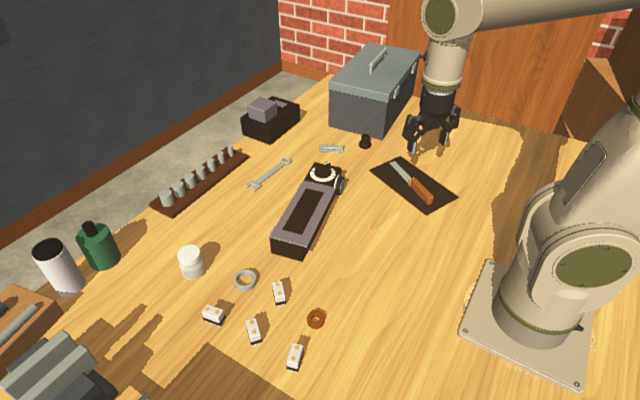

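The side view shows the whole scene clear: knife at about (412,185), light at (307,212), and packs at (213,315), (279,292), (253,331) and (295,355). I'll cross-check my estimates against it.

```bash
python3 - <<'E'
from h import *
a=cv2.imread("pics/s1.png")
o=np.array([.554,-.026]);t=np.radians(12.2);Rm=np.array([[np.cos(t),-np.sin(t)],[np.sin(t),np.cos(t)]])
pts=[(*(o+Rm@[x,y]),.060) for x,y in((41,155),(-53,155),(-53,-65),(41,-65))] if 0 else [(*(o+Rm@(np.array([x,y])/1000)),z) for x,y,z in((41,155,.06),(-53,155,.06),(-53,-65,.06),(41,-65,.06),(0,-110,.091),(-41,155,0))]
k=np.array([.3775,-.2854]);u=np.array([.818,-.575])
pts+=[(*(k+u*.1),.0135),(*(k-u*.1),.032),(*(k-u*.1),.004),(*(k-u*.01),.032)]
pts+=[(.3584,.3328,.036),(.4595,.3319,.036),(.4695,.232,.036),(.5528,.3455,.036)]
s=4
def mk(x0,y0,x1,y1,n):
    c=cv2.resize(a[y0:y1,x0:x1],None,fx=s,fy=s,interpolation=cv2.INTER_CUBIC)
    for p in pts:
        q=(proj("side",p)-[x0,y0]+.5)*s; cv2.circle(c,tuple(int(v) for v in q),3,(0,0,255),1)
    cv2.imwrite("pics/"+n,c)
mk(265,140,465,270,"m1.png");mk(190,260,330,380,"m2.png")
E
```

```text
(no output)
```

View pics/m1.png

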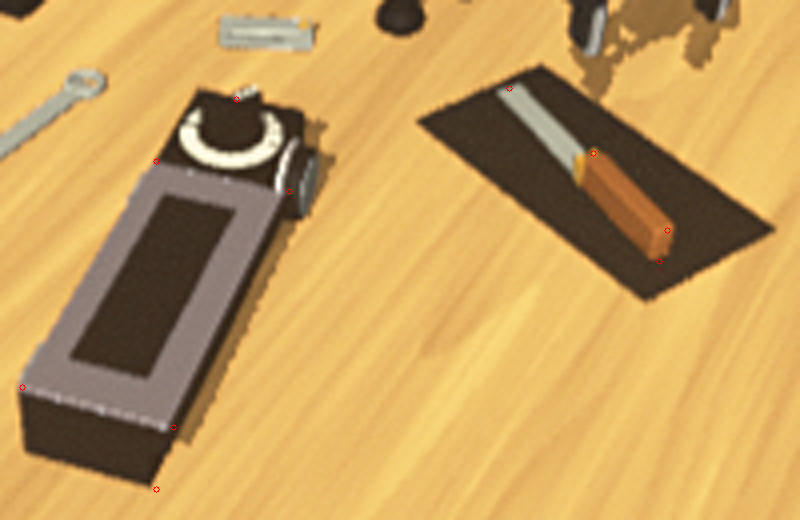

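View pics/m2.png

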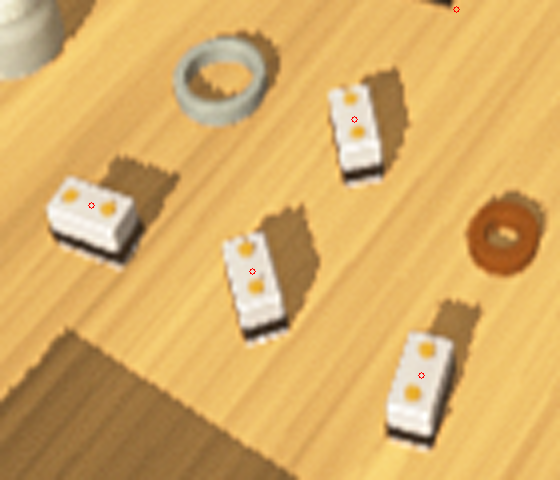

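Both views agree to about 1 px. Going down onto the handle.

```bash
R='python3 -m crank'; $R '[[1,[-0.37,-0.24,0.3],[0,0,0.011]],[1,[0,0,0.5],[0,0,0]],[1,[0,0,0.5],[0,0,0]],[1,[0,0,0.3],[0,0,0]],[1,[0,0,0],[0,0,0]]]';  python3 - <<'E'
from h import *
a=np.radians(-35.1)
to([.353,-.268,.030],[0,0,-1],[-np.cos(a),-np.sin(a),0])
E
```

```text
clock: 3.2
position: [0.3524, -0.2666, 0.0512]
ee_rot: [0.301, 0.954, -0.0, -0.003]
ft_force: [-0.1, 1.3, 0.1]
grip_width: 1.0
t 3.2 p [ 0.3524 -0.2666  0.0512] x [-0.819  0.573  0.005] y [ 0.573  0.819 -0.002] z [-0.005  0.001 -1.   ] F [-0.1  1.3  0.1] g 1.0 q [-0.33  0.25  0.96  2.17 -0.27  0.85  1.76]
shift units [-0.017 -0.009  0.265]
turn units [-0.003 -0.006  0.003] deg [-0.1 -0.3  0.1] shift in target axes [-0.016 -0.01   0.265]
```

```bash
R='python3 -m crank'; $R '[[1,[-0.016,-0.01,0.15],[0,0,0]],[1,[0,0,0.115],[0,0,0]],[-1,[0,0,0],[0,0,0]],[-1,[0,0,0],[0,0,0]],[-1,[0,0,0],[0,0,0]]]' 80; $R '[[-1,[0,0,0],[0,0,0]],[-1,[0,0,0],[0,0,0]],[-1,[0,0,0],[0,0,0]],[-1,[0,0,0],[0,0,0]],[-1,[0,0,0],[0,0,0]]]'; python3 -c "
from h import *
st();i=manip.camera('top');crop(i,340,190,470,330,4,'k2.png');i=manip.camera('side');crop(i,340,110,480,220,5,'k3.png')"
```

```text
clock: 3.7
position: [0.3546, -0.2695, 0.0329]
ee_rot: [0.302, 0.953, 0.0, 0.001]
ft_force: [-0.2, -0.2, 0.1]
grip_width: 0.513
clock: 4.2
position: [0.3544, -0.2695, 0.0327]
ee_rot: [0.302, 0.953, 0.0, 0.0]
ft_force: [-2.4, 1.9, 11.9]
grip_width: 0.192
t 4.2 p [ 0.3544 -0.2695  0.0327] x [-0.818  0.575 -0.   ] y [0.575 0.818 0.001] z [ 0.001  0.001 -1.   ] F [-2.4  1.9 11.9] g 0.192 q [-0.29  0.3   0.93  2.17 -0.34  0.81  1.81]
```

View pics/k3.png

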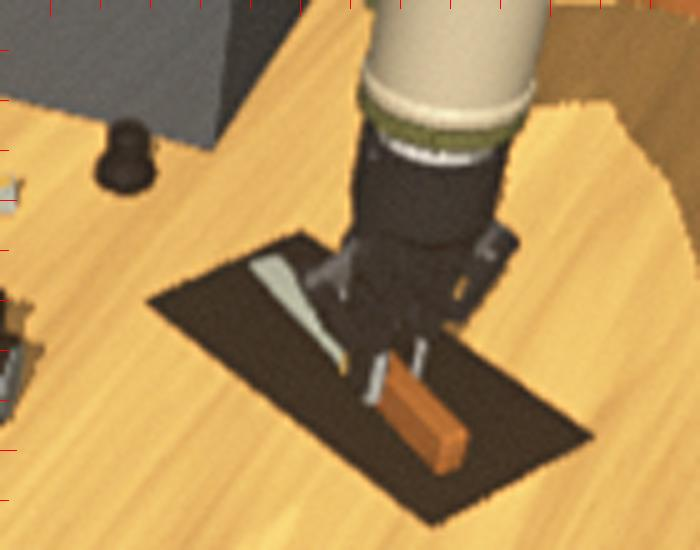

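The handle is gripped (jaw 0.19, about 16–18 mm). Lifting straight up.

```bash
R='python3 -m crank'; $R '[[-1,[0,0,-0.1],[0,0,0]],[-1,[0,0,-0.3],[0,0,0]],[-1,[0,0,-0.4],[0,0,0]],[-1,[0,0,-0.4],[0,0,0]],[-1,[0,0,0],[0,0,0]]]' 80; python3 -c "
from h import *
st();i=manip.camera('top');crop(i,340,190,470,330,4,'k2.png');i=manip.camera('side');crop(i,340,80,480,200,5,'k3.png')"
```

```text
clock: 4.8
position: [0.3557, -0.2707, 0.1315]
ee_rot: [0.302, 0.953, 0.001, 0.003]
ft_force: [0.7, -0.3, -0.8]
grip_width: 0.192
t 4.8 p [ 0.3557 -0.2707  0.1315] x [-0.818  0.576 -0.005] y [0.576 0.818 0.003] z [ 0.006 -0.    -1.   ] F [ 0.7 -0.3 -0.8] g 0.192 q [-0.48  0.03  1.07  2.1  -0.04  1.02  1.56]
```

View pics/k3.png

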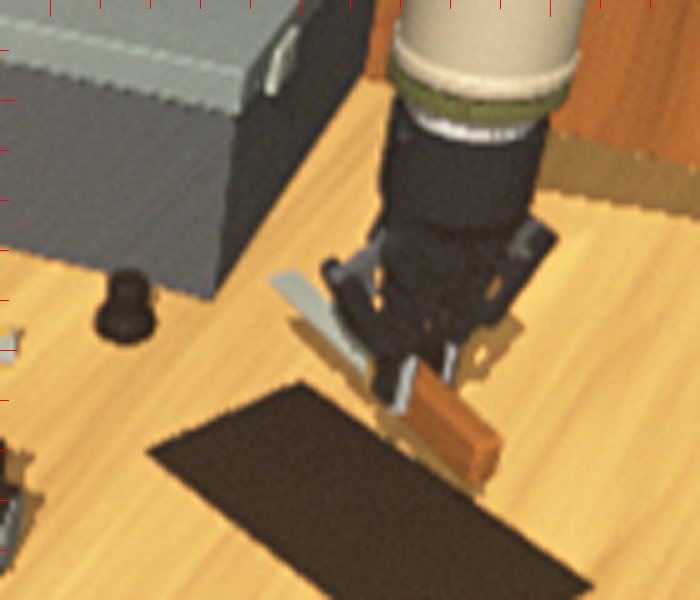

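View pics/k2.png

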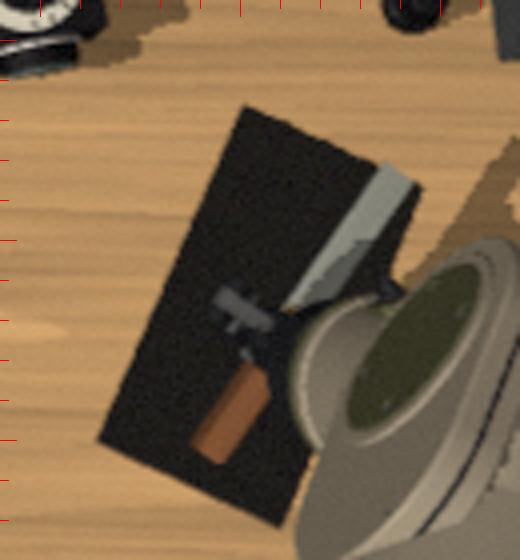

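```bash
cat >> h.py <<'E'
def tri(pt,ps):
    P=[manip.camera_info(n)["K"]@manip.camera_info(n)["camera_from_world"][:3] for n in("top","side")]
    X=cv2.triangulatePoints(P[0],P[1],np.array(pt,float).reshape(2,1),np.array(ps,float).reshape(2,1))[:,0];X=X[:3]/X[3]
    print("tri",X.round(4),"reproj",proj("top",X).round(1),proj("side",X).round(1));return X
E
python3 - <<'E'
from h import *
p,r=st()
X=tri((440.6,233.5),(396.8,134.8));print(r.T@(X-p))
# rear end: top face end mid ; top crop (205,452)->
X=tri((340+205/4,190+452/4),(340+487/5,80+450/5));print(r.T@(X-p))
E
```

```text
t 4.9 p [ 0.3545 -0.2691  0.1284] x [-0.818  0.575 -0.001] y [0.575 0.818 0.002] z [ 0.002  0.001 -1.   ] F [-0.3 -0.1 -1.2] g 0.193 q [-0.48  0.04  1.07  2.11 -0.04  1.02  1.57]
tri [ 0.4586 -0.3501  0.1061] reproj [440.5 233.3] [397.  134.8]
[-0.13167428 -0.00656498  0.02249726]
tri [ 0.2981 -0.2305  0.1215] reproj [391.3 303.2] [437.2 170. ]
[ 0.06842103 -0.0008334   0.00686331]
```

```bash
R='python3 -m crank'; $R '[[-1,[-0.2,0.2,0],[0,0,-0.175]],[-1,[-0.1,0.2,0],[0,0,-0.175]],[-1,[0,0.2,0],[0,0,-0.175]],[-1,[0,0.2,0],[0,0,-0.175]],[-1,[0,0.2,0],[0,0,-0.175]]]' 80; cat >> h.py <<'E'
LO=np.array([.554,-.026]);LT=np.radians(12.2)
def lw(x,y,z): # light own -> world
    c,s=np.cos(LT),np.sin(LT);return np.array([LO[0]+c*x-s*y,LO[1]+s*x+c*y,z])
def lo(p):
    c,s=np.cos(LT),np.sin(LT);d=np.array(p)[:2]-LO;return np.array([c*d[0]+s*d[1],-s*d[0]+c*d[1],p[2]])
LX=-np.array([np.cos(LT),np.sin(LT),0])
E
python3 -c "
from h import *
to(lw(-.200,-.026,.09),[0,0,-1],LX)"
```

```text
clock: 5.4
position: [0.3995, -0.2076, 0.1267]
ee_rot: [-0.04, 0.999, -0.0, -0.002]
ft_force: [-0.6, -0.3, -0.8]
grip_width: 0.192
t 5.4 p [ 0.3995 -0.2076  0.1267] x [-0.997 -0.08   0.003] y [-0.08   0.997 -0.   ] z [-0.003 -0.001 -1.   ] F [-0.6 -0.3 -0.8] g 0.192 q [-0.52  0.06  0.94  2.09 -0.06  1.02  2.1 ]
shift units [0.328 1.455 0.459]
turn units [-0.    -0.004 -0.17 ] deg [-0.  -0.2 -7.6] shift in target axes [0.133 1.486 0.459]
```

```bash
R='python3 -m crank'; $R '[[-1,[0,0.3,0],[0,0,-0.17]],[-1,[0.03,0.4,0],[0,0,0]],[-1,[0.03,0.4,0.1],[0,0,0]],[-1,[0.03,0.38,0.2],[0,0,0]],[-1,[0.03,0,0.1],[0,0,0]]]'; python3 -c "
from h import *
to(lw(-.200,-.026,.071),[0,0,-1],LX)"
```

```text
clock: 5.9
position: [0.3673, -0.0908, 0.0938]
ee_rot: [-0.106, 0.994, 0.001, -0.002]
ft_force: [0.4, 0.5, -0.5]
grip_width: 0.189
t 5.9 p [ 0.3673 -0.0908  0.0938] x [-0.978 -0.21   0.004] y [-0.21   0.978  0.002] z [-0.004  0.001 -1.   ] F [ 0.4  0.5 -0.5] g 0.189 q [-0.66 -0.11  0.77  2.28  0.09  0.95  1.83]
shift units [ 0.047 -0.027  0.286]
turn units [ 0.002 -0.005 -0.001] deg [ 0.1 -0.2 -0.1] shift in target axes [ 0.048 -0.026  0.286]
```

```bash
R='python3 -m crank'; $R '[[-1,[0.04,-0.02,0.1],[0,0,0]],[-1,[0,0,0.1],[0,0,0]],[-1,[0,0,0.08],[0,0,0]],[-1,[0,0,0],[0,0,0]],[-1,[0,0,0],[0,0,0]]]'; python3 -c "
from h import *
to(lw(-.200,-.026,.071),[0,0,-1],LX)
i=manip.camera('top');crop(i,290,150,400,280,5,'k4.png');i=manip.camera('side');crop(i,285,130,415,240,6,'k5.png')"
```

```text
clock: 6.4
position: [0.3669, -0.0966, 0.0737]
ee_rot: [-0.103, 0.995, -0.0, -0.0]
ft_force: [0.6, 0.6, -1.0]
grip_width: 0.193
t 6.4 p [ 0.3669 -0.0966  0.0737] x [-0.979 -0.206  0.001] y [-0.206  0.979 -0.   ] z [-0.    -0.001 -1.   ] F [ 0.6  0.6 -1. ] g 0.193 q [-0.66 -0.06  0.8   2.3   0.05  0.89  1.88]
shift units [0.028 0.043 0.033]
turn units [-0.001 -0.001 -0.008] deg [-0.  -0.  -0.3] shift in target axes [0.027 0.044 0.033]
```

View pics/k4.png

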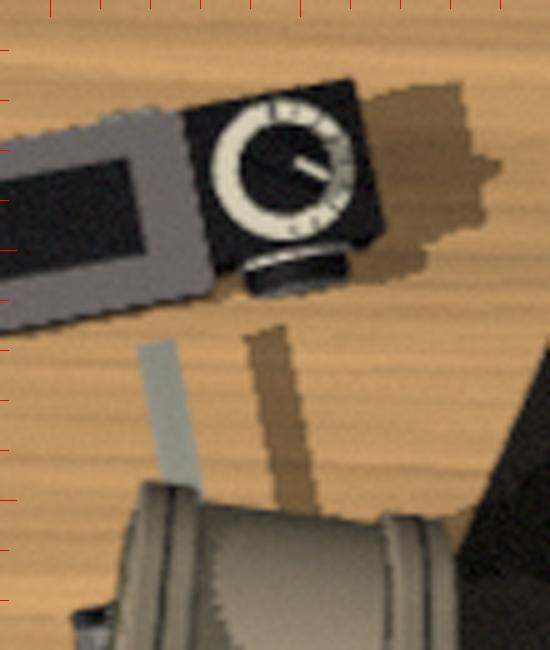

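View pics/k5.png

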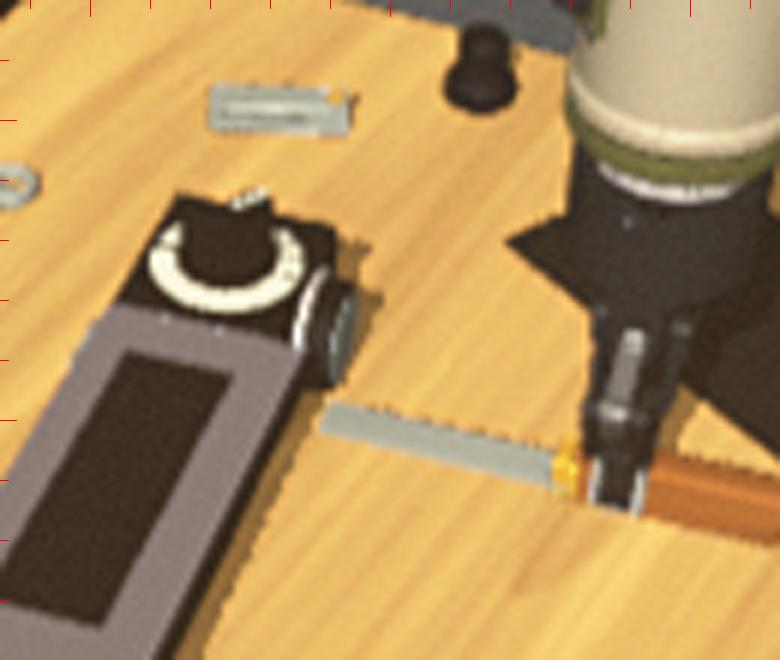

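```bash
python3 - <<'E'
from h import *
p,r=st()
X=tri((321.2,218.6),(339.6,199.5));print("tool",r.T@(X-p),"own",lo(X))
# cover front lower edge heights: compare same camera pair: right front corner of cover top
Y=tri((290+213/5,150+290/5),(285+303/6,130+350/6));print("corner own",lo(Y))
E
```

```text
t 6.5 p [ 0.3671 -0.0964  0.0739] x [-0.979 -0.206 -0.   ] y [-0.206  0.979 -0.   ] z [ 0. -0. -1.] F [-0.1  0.3 -0.6] g 0.192 q [-0.66 -0.06  0.8   2.3   0.05  0.89  1.88]
tri [ 0.4907 -0.0712  0.0514] reproj [321.2 218.6] [339.6 199.5]
tool [-0.12607336 -0.00085391  0.0225667 ] own [-0.07146893 -0.03083801  0.05140046]
tri [ 0.518  -0.0985  0.0574] reproj [332.5 207.7] [335.7 188.4]
corner own [-0.05054272 -0.0632071   0.05741949]
```

```bash
R='python3 -m crank'; $R '[[-1,[0,0,0.041],[0,0,-0.007]],[-1,[-0.06,0,0],[0,0,0]],[-1,[-0.06,0,0],[0,0,0]],[-1,[0,0,0],[0,0,0]],[-1,[0,0,0],[0,0,0]]]'; python3 -c "
from h import *
p,r=st();print(lo(p))
i=manip.camera('top');crop(i,290,150,400,280,5,'k4.png');i=manip.camera('side');crop(i,285,130,415,240,6,'k5.png')"
```

```text
clock: 7.0
position: [0.3763, -0.0942, 0.0704]
ee_rot: [-0.107, 0.994, -0.0, -0.0]
ft_force: [0.4, -0.9, -0.8]
grip_width: 0.194
t 7.0 p [ 0.3763 -0.0942  0.0704] x [-0.977 -0.212  0.   ] y [-0.212  0.977 -0.   ] z [-0. -0. -1.] F [ 0.4 -0.9 -0.8] g 0.194 q [-0.66 -0.02  0.8   2.28  0.02  0.87  1.91]
[-0.1880798  -0.02906207  0.07038608]
```

View pics/k5.png

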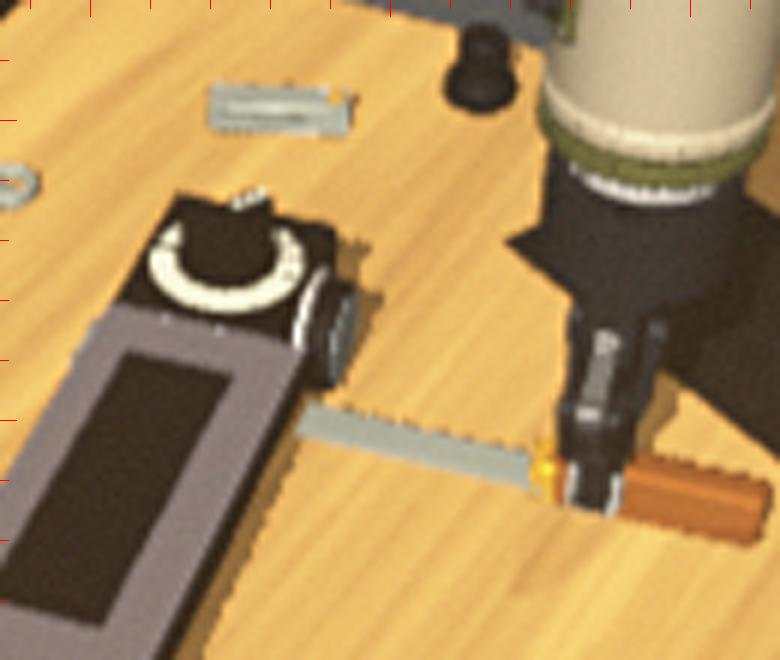

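```bash
R='python3 -m crank'; $R '[[-1,[-0.05,0,0],[0,0,0]],[-1,[-0.05,0,0],[0,0,0]],[-1,[-0.05,0,0],[0,0,0]],[-1,[0,0,0],[0,0,0]],[-1,[0,0,0],[0,0,0]]]';  $R '[[-1,[-0.03,0,0],[0,0,0]],[-1,[-0.03,0,0],[0,0,0]],[-1,[0,0,0],[0,0,0]],[-1,[0,0,0],[0,0,0]],[-1,[0,0,0],[0,0,0]]]'; python3 -c "
from h import *
p,r=st();print(lo(p))
i=manip.camera('top');crop(i,290,150,400,280,5,'k4.png');i=manip.camera('side');crop(i,285,130,415,240,6,'k5.png')"
```

```text
clock: 7.6
position: [0.3879, -0.0917, 0.0703]
ee_rot: [-0.106, 0.994, -0.0, -0.0]
ft_force: [-0.5, 0.4, -1.0]
grip_width: 0.19
clock: 8.1
position: [0.3925, -0.0906, 0.0704]
ee_rot: [-0.106, 0.994, 0.0, -0.0]
ft_force: [0.4, -1.0, -1.0]
grip_width: 0.188
t 8.1 p [ 0.3925 -0.0906  0.0704] x [-0.977 -0.212  0.   ] y [-0.212  0.977  0.   ] z [-0.  0. -1.] F [ 0.4 -1.  -1. ] g 0.188 q [-0.67  0.03  0.81  2.25 -0.03  0.87  1.94]
[-0.17147233 -0.02899677  0.07036744]
```

View pics/k5.png

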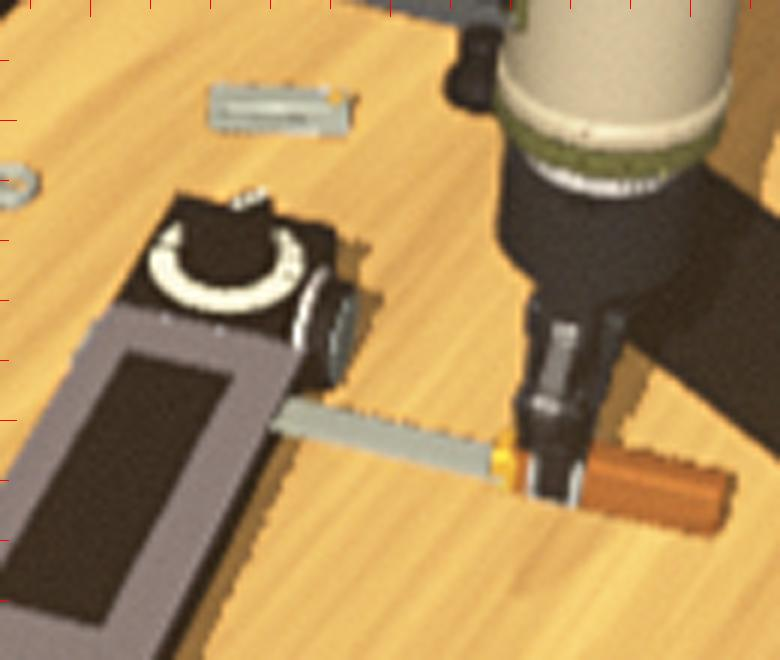

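View pics/k4.png

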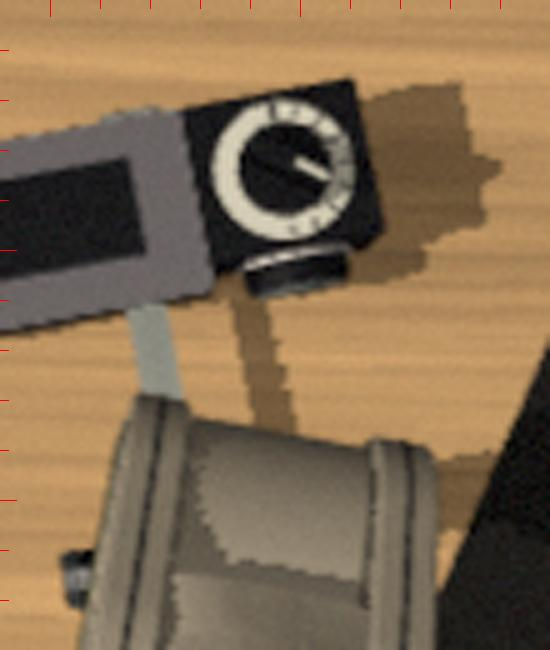

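About 5 mm is in, judging by how much less blade shows than the hand moved. I'll push further in small steps and watch the force.

```bash
R='python3 -m crank'; $R '[[-1,[-0.03,0,0],[0,0,0]],[-1,[-0.03,0,0],[0,0,0]],[-1,[0,0,0],[0,0,0]],[-1,[0,0,0],[0,0,0]],[-1,[0,0,0],[0,0,0]]]';  python3 -c "
from h import *
p,r=st();print(lo(p))
i=manip.camera('side');crop(i,285,130,415,240,6,'k5.png')"
```

```text
clock: 8.7
position: [0.3972, -0.0895, 0.0703]
ee_rot: [-0.106, 0.994, 0.0, -0.0]
ft_force: [-1.6, -0.7, -1.9]
grip_width: 0.191
t 8.7 p [ 0.3972 -0.0895  0.0703] x [-0.977 -0.212  0.   ] y [-0.212  0.977  0.   ] z [-0.  0. -1.] F [-1.6 -0.7 -1.9] g 0.191 q [-0.67  0.05  0.81  2.24 -0.05  0.87  1.95]
[-0.16665737 -0.02896444  0.07034028]
```

View pics/k5.png

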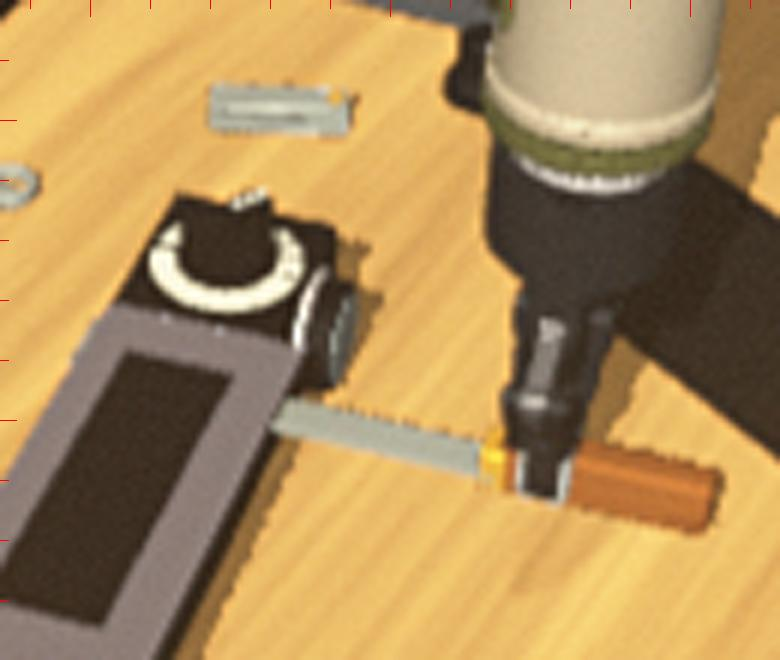

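The blade's end is now hidden under the lip, roughly 9–10 mm in. Levering up along the arc about the hinge.

```bash
R='python3 -m crank'; $R '[[-1,[0,0,-0.08],[0,0,0]],[-1,[-0.01,0,-0.09],[0,0,0]],[-1,[-0.02,0,-0.09],[0,0,0]],[-1,[-0.03,0,-0.09],[0,0,0]],[-1,[0,0,0],[0,0,0]]]' 100;  python3 -c "
from h import *
p,r=st();print(lo(p))
i=manip.camera('side');crop(i,265,100,415,220,5,'k5.png')"
```

```text
clock: 9.25
position: [0.4031, -0.0884, 0.0996]
ee_rot: [-0.107, 0.994, 0.0, 0.001]
ft_force: [0.5, -0.4, -1.0]
grip_width: 0.184
t 9.25 p [ 0.4031 -0.0884  0.0996] x [-0.977 -0.212 -0.002] y [-0.212  0.977  0.   ] z [ 0.002  0.001 -1.   ] F [ 0.5 -0.4 -1. ] g 0.184 q [-0.68 -0.01  0.8   2.2   0.01  0.95  1.9 ]
[-0.16064103 -0.02910931  0.09960758]
```

View pics/k5.png

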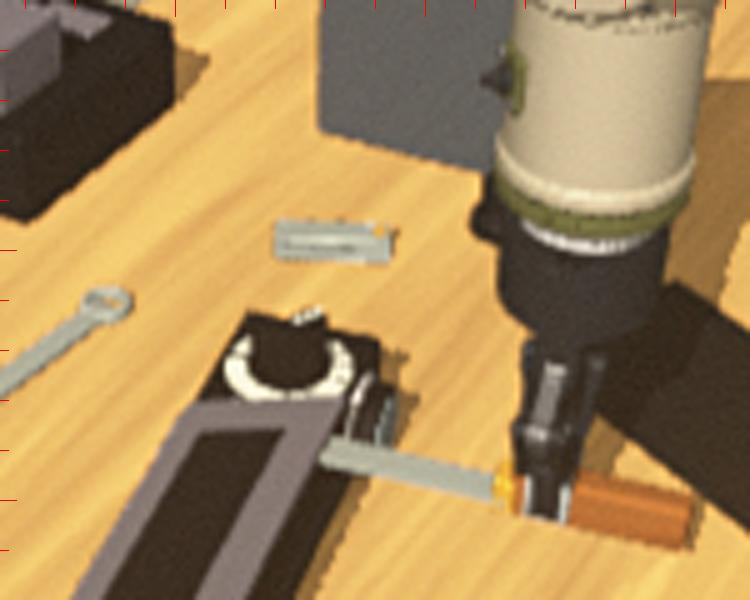

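The cover is rising with the blade under it, at about 18°. Continuing the arc.

```bash
R='python3 -m crank'; $R '[[-1,[-0.04,0,-0.1],[0,0,0]],[-1,[-0.06,0,-0.1],[0,0,0]],[-1,[-0.07,0,-0.1],[0,0,0]],[-1,[-0.08,0,-0.1],[0,0,0]],[-1,[0,0,0],[0,0,0]]]' 100; $R '[[-1,[-0.08,0,-0.08],[0,0,0]],[-1,[-0.09,0,-0.07],[0,0,0]],[-1,[-0.1,0,-0.06],[0,0,0]],[-1,[-0.1,0,-0.05],[0,0,0]],[-1,[0,0,0],[0,0,0]]]';python3 -c "
from h import *
p,r=st();print(lo(p))
i=manip.camera('side');crop(i,265,90,415,210,5,'k5.png')"
```

```text
clock: 9.8
position: [0.4234, -0.084, 0.1317]
ee_rot: [-0.107, 0.994, -0.0, 0.001]
ft_force: [-0.3, -0.1, -0.2]
grip_width: 0.187
clock: 10.3
position: [0.452, -0.0777, 0.1519]
ee_rot: [-0.107, 0.994, -0.0, 0.001]
ft_force: [0.5, -1.1, -1.5]
grip_width: 0.186
t 10.3 p [ 0.452  -0.0777  0.1519] x [-0.977 -0.212 -0.001] y [-0.212  0.977 -0.001] z [ 0.002 -0.001 -1.   ] F [ 0.5 -1.1 -1.5] g 0.186 q [-0.69  0.03  0.79  2.04 -0.03  1.07  1.89]
[-0.11058996 -0.02901406  0.15185966]
```

View pics/k5.png

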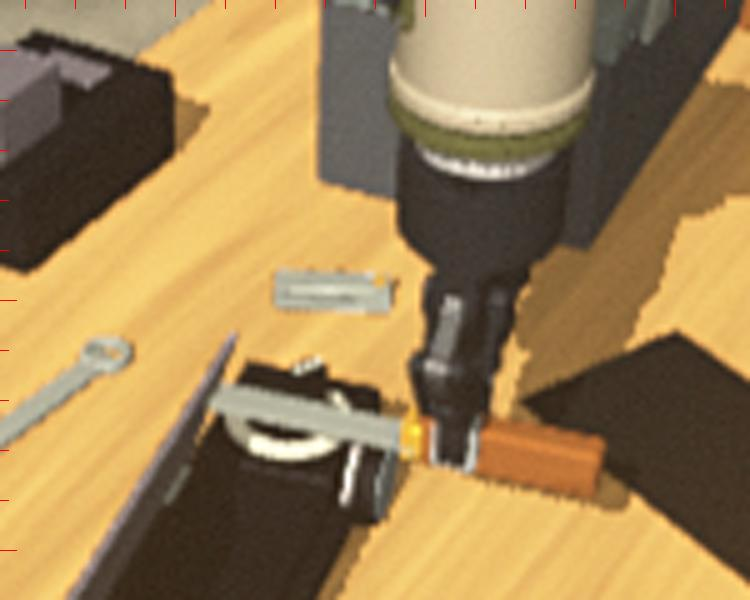

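```bash
R='python3 -m crank'; $R '[[-1,[-0.12,0,0],[0,0,0]],[-1,[-0.12,0,0],[0,0,0]],[-1,[-0.12,0,0],[0,0,0]],[-1,[-0.12,0,0],[0,0,0]],[-1,[0,0,0],[0,0,0]]]' 100; $R '[[-1,[-0.1,0,0],[0,0,0]],[-1,[-0.1,0,0.02],[0,0,0]],[-1,[0,0,0],[0,0,0]],[-1,[0,0,0],[0,0,0]],[-1,[0,0,0],[0,0,0]]]';python3 -c "
from h import *
p,r=st();print(lo(p))
i=manip.camera('side');crop(i,225,90,375,210,5,'k5.png')"
```

```text
clock: 10.85
position: [0.4893, -0.0695, 0.1511]
ee_rot: [-0.107, 0.994, -0.001, 0.0]
ft_force: [0.2, 0.1, -0.9]
grip_width: 0.186
clock: 11.35
position: [0.5036, -0.0666, 0.1497]
ee_rot: [-0.106, 0.994, 0.0, 0.0]
ft_force: [-0.5, -0.2, -0.5]
grip_width: 0.185
t 11.35 p [ 0.5036 -0.0666  0.1497] x [-0.977 -0.212 -0.   ] y [-0.212  0.977  0.   ] z [ 0.  0. -1.] F [-0.5 -0.2 -0.5] g 0.185 q [-0.66  0.19  0.78  1.93 -0.15  1.08  1.97]
[-0.0578607 -0.029044   0.1496547]
```

View pics/k5.png

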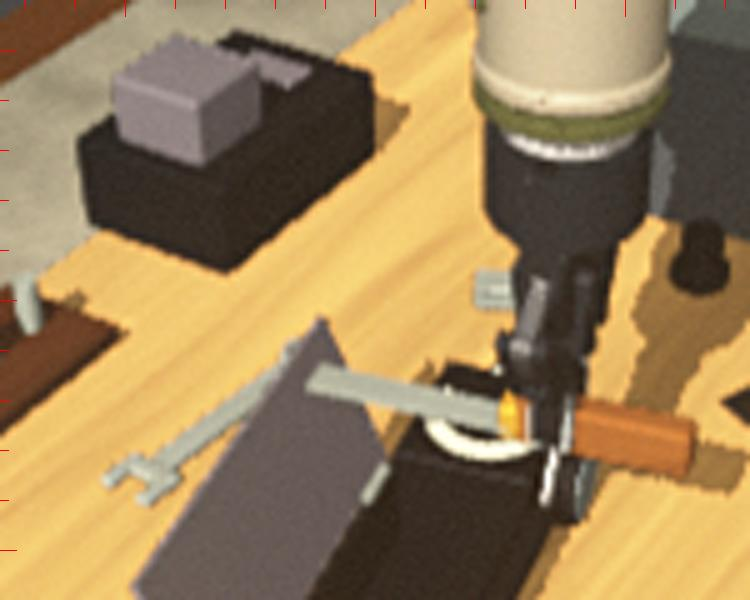

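```bash
R='python3 -m crank'; $R '[[-1,[-0.08,0,0.02],[0,0,0]],[-1,[0,0,0],[0,0,0]],[-1,[0.2,0,0],[0,0,0]],[-1,[0.4,0,0],[0,0,0]],[-1,[0.4,0,0],[0,0,0]]]' 80; $R '[[-1,[0.2,-0.3,0],[0,0,0.17]],[-1,[0.1,-0.4,0],[0,0,0.17]],[-1,[0,-0.4,0],[0,0,0.17]],[-1,[0,-0.4,0],[0,0,0.17]],[-1,[0,-0.4,0],[0,0,0.17]]]';python3 -c "
from h import *
p,r=st()
a=np.radians(-24);u=np.array([np.cos(a),np.sin(a),0])
to(np.array([.372,-.293,.12])-u*.030,[0,0,-1],-u)
i=manip.camera('side');cv2.imwrite('pics/s2.png',i);i=manip.camera('top');cv2.imwrite('pics/t2.png',i)"
```

```text
clock: 11.9
position: [0.431, -0.0825, 0.1477]
ee_rot: [-0.107, 0.994, -0.001, -0.0]
ft_force: [-0.2, -0.1, 0.1]
grip_width: 0.187
clock: 12.4
position: [0.3981, -0.2366, 0.1483]
ee_rot: [0.228, 0.974, -0.0, 0.001]
ft_force: [0.5, -0.4, -1.0]
grip_width: 0.187
t 12.4 p [ 0.3981 -0.2366  0.1483] x [-0.896  0.443 -0.001] y [0.443 0.896 0.   ] z [ 0.001 -0.    -1.   ] F [ 0.5 -0.4 -1. ] g 0.187 q [-0.51  0.06  1.    2.04 -0.06  1.06  1.62]
t 12.4 p [ 0.3981 -0.2366  0.1483] x [-0.896  0.443 -0.001] y [0.443 0.896 0.   ] z [ 0.001 -0.    -1.   ] F [ 0.5 -0.4 -1. ] g 0.187 q [-0.51  0.06  1.    2.04 -0.06  1.06  1.62]
shift units [ 0.355 -0.793  0.354]
turn units [ 0.     0.002 -0.052] deg [ 0.   0.1 -2.3] shift in target axes [ 0.387 -0.778  0.354]
```

View pics/s2.png

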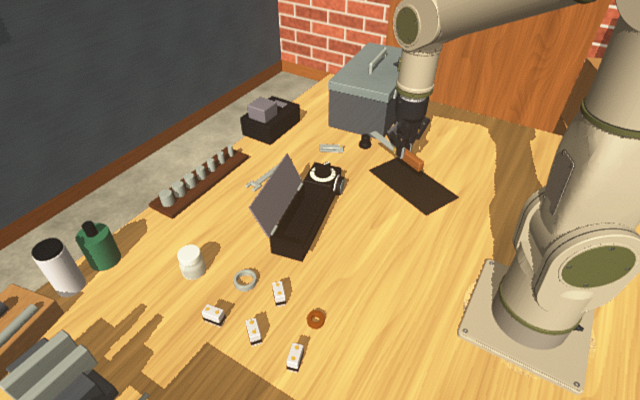

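View pics/t2.png

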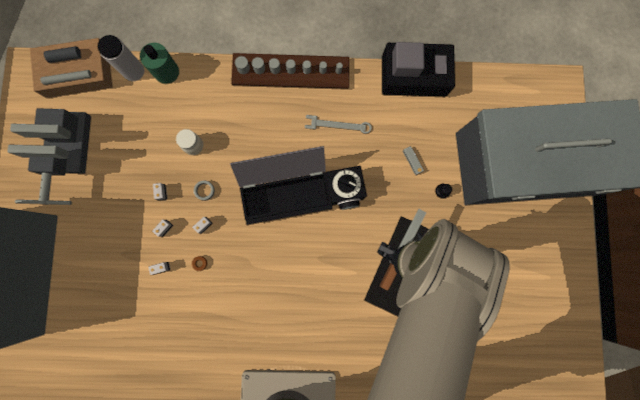

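The cover stands open by itself, leaning back at (285,165) in the top view. Now I'll lay the knife at the middle of the mat.

```bash
R='python3 -m crank'; $R '[[-1,[0.19,-0.39,0.3],[0,0,-0.052]],[-1,[0.19,-0.39,0.3],[0,0,0]],[-1,[0,0,0.3],[0,0,0]],[-1,[0,0,0.2],[0,0,0]],[-1,[0,0,0],[0,0,0]]]' 80; python3 -c "
from h import *
a=np.radians(-24);u=np.array([np.cos(a),np.sin(a),0])
to(np.array([.372,-.293,.033])-u*.029,[0,0,-1],-u)"
```

```text
clock: 13.0
position: [0.3431, -0.2783, 0.0585]
ee_rot: [0.205, 0.979, -0.0, -0.002]
ft_force: [-0.2, 0.1, 0.1]
grip_width: 0.186
t 13.0 p [ 0.3431 -0.2783  0.0585] x [-0.916  0.401  0.003] y [ 0.401  0.916 -0.001] z [-0.003  0.001 -1.   ] F [-0.2  0.1  0.1] g 0.186 q [-0.33  0.24  1.    2.17 -0.26  0.86  1.99]
shift units [-0.043 -0.021  0.318]
turn units [-0.001 -0.004  0.008] deg [-0.  -0.2  0.4] shift in target axes [-0.042 -0.021  0.319]
```

```bash
R='python3 -m crank'; $R '[[-1,[-0.04,-0.02,0.15],[0,0,0]],[-1,[0,0,0.08],[0,0,0]],[-1,[0,0,0.05],[0,0,0]],[-1,[0,0,0.02],[0,0,0]],[-1,[0,0,0],[0,0,0]]]' 80; python3 -c "
from h import *
st()"
```

```text
clock: 13.5
position: [0.3466, -0.2817, 0.0362]
ee_rot: [0.205, 0.979, 0.0, 0.0]
ft_force: [-0.1, 0.8, -0.8]
grip_width: 0.185
t 13.5 p [ 0.3466 -0.2817  0.0362] x [-0.916  0.402 -0.   ] y [0.402 0.916 0.   ] z [ 0.  0. -1.] F [-0.1  0.8 -0.8] g 0.185 q [-0.27  0.31  0.95  2.17 -0.34  0.82  2.05]
```

```bash
R='python3 -m crank'; $R '[[-1,[0.015,0,0.02],[0,0,0]],[-1,[0,0,0.015],[0,0,0]],[-1,[0,0,0],[0,0,0]],[-1,[0,0,0],[0,0,0]],[-1,[0,0,0],[0,0,0]]]' 80; python3 -c "
from h import *
st()"
```

```text
clock: 14.0
position: [0.3454, -0.2814, 0.0332]
ee_rot: [0.205, 0.979, 0.0, 0.0]
ft_force: [0.1, 0.2, -0.9]
grip_width: 0.185
t 14.0 p [ 0.3454 -0.2814  0.0332] x [-0.916  0.402 -0.   ] y [0.402 0.916 0.   ] z [ 0.  0. -1.] F [ 0.1  0.2 -0.9] g 0.185 q [-0.27  0.31  0.95  2.17 -0.35  0.81  2.06]
```

```bash
R='python3 -m crank'; $R '[[-1,[0,0,0.012],[0,0,0]],[-1,[0,0,0],[0,0,0]],[-1,[0,0,0.012],[0,0,0]],[-1,[0,0,0],[0,0,0]],[-1,[0,0,0],[0,0,0]]]' 80; python3 -c "
from h import *
st()"
```

```text
clock: 14.5
position: [0.3455, -0.2815, 0.0327]
ee_rot: [0.206, 0.979, 0.001, -0.0]
ft_force: [-11.0, 8.7, 39.9]
grip_width: 0.184
t 14.5 p [ 0.3455 -0.2815  0.0327] x [-0.916  0.402  0.001] y [0.402 0.916 0.002] z [ 0.     0.002 -1.   ] F [-11.    8.7  39.9] g 0.184 q [-0.27  0.31  0.95  2.17 -0.35  0.81  2.06]
```

The knife is firmly down at 40 N, so I'll ease off and release.

```bash
R='python3 -m crank'; $R '[[-1,[0,0,-0.018],[0,0,0]],[-0.4,[0,0,0],[0,0,0]],[-0.3,[0,0,0],[0,0,0]],[0,[0,0,0],[0,0,0]],[0.2,[0,0,0],[0,0,0]]]' 80; $R '[[0.4,[0,0,0],[0,0,0]],[0.5,[0,0,-0.2],[0,0,0]],[0.5,[0,0,-0.5],[0,0,0]],[0.5,[0,0,-0.6],[0,0,0]],[0.5,[0,0,-0.6],[0,0,0]]]'; $R '[[0.5,[-0.2,0.5,-0.2],[0,0,0]],[0.5,[-0.2,0.55,0],[0,0,0]],[0.5,[-0.2,0.55,0],[0,0,0]],[0.5,[-0.2,0.55,0],[0,0,0]],[0.5,[-0.2,0.55,0],[0,0,0]]]'; python3 -c "
from h import *
st()
i=manip.camera('top');cv2.imwrite('pics/t3.png',i);crop(i,340,190,470,330,4,'k2.png');crop(i,140,170,225,285,5,'c3.png')"
```

```text
clock: 15.0
position: [0.3453, -0.2813, 0.0326]
ee_rot: [0.205, 0.979, 0.0, -0.0]
ft_force: [0.1, 0.2, -0.3]
grip_width: 0.594
clock: 15.5
position: [0.3444, -0.2819, 0.1856]
ee_rot: [0.206, 0.979, -0.001, -0.001]
ft_force: [2.8, 1.3, 1.3]
grip_width: 0.75
clock: 16.0
position: [0.5066, -0.1139, 0.2007]
ee_rot: [0.205, 0.979, 0.0, 0.0]
ft_force: [0.6, 0.1, 0.5]
grip_width: 0.75
t 16.0 p [ 0.5066 -0.1139  0.2007] x [-0.916  0.401 -0.   ] y [0.401 0.916 0.001] z [ 0.     0.001 -1.   ] F [0.6 0.1 0.5] g 0.75 q [-0.71  0.18  0.94  1.85 -0.16  1.19  1.44]
```

View pics/t3.png

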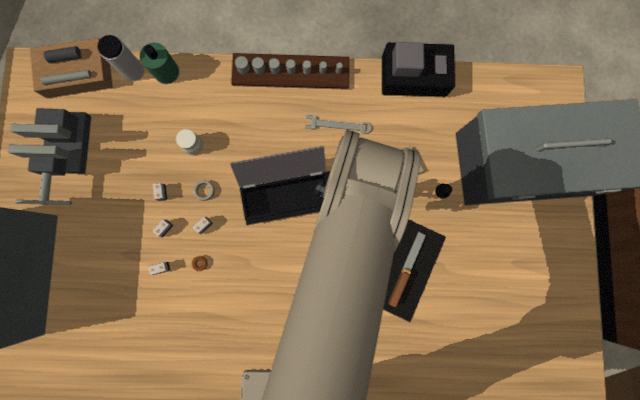

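View pics/k2.png

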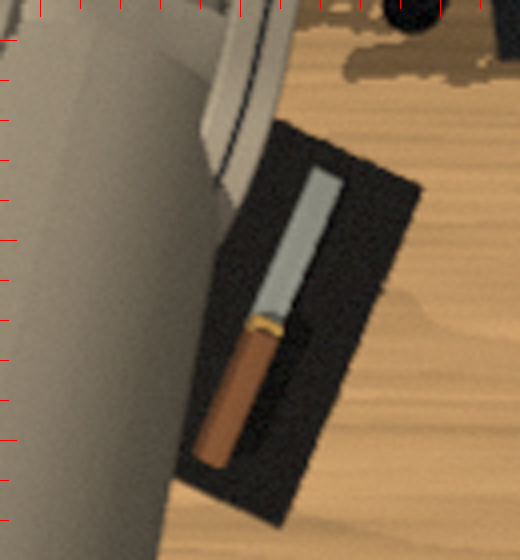

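The knife lies flat in the middle of the mat at about (407,270) in the top view, and the packs haven't moved. Now I'll go to the nearest pack, at (200,224).

```bash
cat >> h.py <<'E'
def pk(x,y,yaw,z): 
    a=np.radians(yaw);to([x,y,z],[0,0,-1],[np.cos(a),np.sin(a),0])
def packs(img=None,box=(140,170,225,285),thr=135):
    a=manip.camera("top") if img is None else img
    x0,y0,x1,y1=box;sub=a[y0:y1,x0:x1].astype(int)
    m=(sub.min(2)>thr).astype(np.uint8);m=cv2.morphologyEx(m,cv2.MORPH_CLOSE,np.ones((5,5)))
    cs,_=cv2.findContours(m,cv2.RETR_EXTERNAL,cv2.CHAIN_APPROX_NONE)
    for c in cs:
        if len(c)<15: continue
        r=cv2.minAreaRect(c);b=cv2.boxPoints(r)+[x0,y0];P=np.array([ray("top",u,v,.036) for u,v in b]);d=P[1]-P[0];d2=P[2]-P[1]
        dl=d2 if np.linalg.norm(d2)>np.linalg.norm(d) else d
        print("pack px",np.round(np.array(r[0])+[x0,y0],1),"world",P.mean(0).round(4),"sz",np.linalg.norm(d).round(4),np.linalg.norm(d2).round(4),"yaw",(np.degrees(np.arctan2(dl[1],dl[0]))%180).round(1))
    return a
E
python3 -c "
from h import *
pk(.4695,.232,137.7,.10)"
```

```text
t 16.05 p [ 0.5112 -0.1062  0.2   ] x [-0.92   0.393 -0.001] y [0.393 0.92  0.001] z [ 0.001  0.001 -1.   ] F [2.2 9.5 0.4] g 0.747 q [-0.71  0.19  0.93  1.84 -0.16  1.19  1.44]
shift units [2.14  3.682 1.253]
turn units [0.002 0.001 0.426] deg [ 0.1  0.  19.2] shift in target axes [3.231 2.776 1.25 ]
```

```bash
R='python3 -m crank'; $R '[[0.1,[0.29,0.5,0],[0,0,0]],[0.1,[0.29,0.5,0],[0,0,0]],[0.1,[0.29,0.5,0],[0,0,0]],[0.1,[0.29,0.5,0],[0,0,0]],[0.1,[0.29,0.5,0],[0,0,0]]]' 60; $R '[[0.1,[0.29,0.5,0],[0,0,0]],[0.1,[0.29,0.5,0],[0,0,0]],[0.1,[0,0,0.3],[0,0,0.142]],[0.1,[0,0,0.3],[0,0,0.142]],[0.1,[0,0,0.3],[0,0,0.142]]]'; python3 -c "
from h import *
pk(.4695,.232,137.7,.060)"
```

```text
clock: 16.55
position: [0.4789, 0.1158, 0.2009]
ee_rot: [0.205, 0.979, 0.0, 0.0]
ft_force: [0.0, -0.6, -0.0]
grip_width: 0.548
clock: 17.05
position: [0.4691, 0.2062, 0.1278]
ee_rot: [0.367, 0.93, 0.0, 0.0]
ft_force: [-0.5, 0.4, -0.0]
grip_width: 0.552
t 17.05 p [0.4691 0.2062 0.1278] x [-0.73   0.683 -0.   ] y [0.683 0.73  0.   ] z [ 0.  0. -1.] F [-0.5  0.4 -0. ] g 0.552 q [-1.14  0.23  0.72  1.94 -0.18  1.04  0.47]
shift units [0.216 0.239 0.848]
turn units [ 0.     0.    -0.017] deg [ 0.   0.  -0.8] shift in target axes [0.213 0.242 0.848]
```

```bash
R='python3 -m crank'; $R '[[0.1,[0.21,0.24,0.2],[0,0,-0.017]],[0.1,[0,0,0.3],[0,0,0]],[0.1,[0,0,0.2],[0,0,0]],[0.1,[0,0,0.1],[0,0,0]],[0.1,[0,0,0],[0,0,0]]]' 60; python3 -c "
from h import *
pk(.4695,.232,137.7,.030)
i=manip.camera('side');crop(i,200,220,340,370,4,'k5.png')"
```

```text
clock: 17.55
position: [0.4694, 0.2309, 0.0639]
ee_rot: [0.359, 0.933, -0.001, -0.0]
ft_force: [0.4, -0.1, -0.2]
grip_width: 0.552
t 17.55 p [0.4694 0.2309 0.0639] x [-0.742  0.671  0.   ] y [ 0.671  0.742 -0.002] z [-0.001 -0.001 -1.   ] F [ 0.4 -0.1 -0.2] g 0.552 q [-1.11  0.36  0.66  1.96 -0.28  0.92  0.52]
shift units [0.008 0.011 0.424]
turn units [-0.002 -0.     0.004] deg [-0.1 -0.   0.2] shift in target axes [0.008 0.01  0.424]
```

View pics/k5.png

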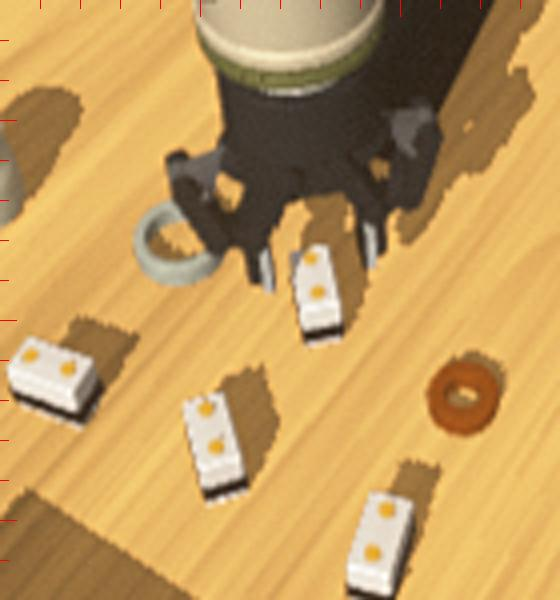

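The pack sits between the open fingers at (315,290) in the crop. Going down to grip it and lift.

```bash
R='python3 -m crank'; $R '[[0.1,[0.008,0.01,0.2],[0,0,0]],[0.1,[0,0,0.2],[0,0,0]],[0.1,[0,0,0],[0,0,0]],[-1,[0,0,0],[0,0,0]],[-1,[0,0,0],[0,0,0]]]' 60;  $R '[[-1,[0,0,0],[0,0,0]],[-1,[0,0,0],[0,0,0]],[-1,[0,0,-0.2],[0,0,0]],[-1,[0,0,-0.5],[0,0,0]],[-1,[0,0,-0.6],[0,0,0]]]' 60; python3 -c "
from h import *
st()
to(lw(-.008,.115,.14),[0,0,-1],LX)
i=manip.camera('side');crop(i,200,190,340,340,4,'k5.png')"
```

```text
clock: 18.1
position: [0.4708, 0.2328, 0.0342]
ee_rot: [0.359, 0.933, 0.001, 0.0]
ft_force: [-0.3, -0.5, 3.4]
grip_width: 0.246
clock: 18.6
position: [0.4692, 0.2318, 0.1375]
ee_rot: [0.359, 0.933, -0.001, -0.0]
ft_force: [0.9, 0.5, -0.6]
grip_width: 0.245
t 18.6 p [0.4692 0.2318 0.1375] x [-0.742  0.671 -0.   ] y [ 0.671  0.742 -0.002] z [-0.002 -0.002 -1.   ] F [ 0.9  0.5 -0.6] g 0.245 q [-1.17  0.25  0.71  1.9  -0.18  1.06  0.45]
t 18.6 p [0.4692 0.2318 0.1375] x [-0.742  0.671 -0.   ] y [ 0.671  0.742 -0.002] z [-0.002 -0.002 -1.   ] F [ 0.9  0.5 -0.6] g 0.245 q [-1.17  0.25  0.71  1.9  -0.18  1.06  0.45]
shift units [-1.721 -0.922 -0.029]
turn units [-3.000e-03 -1.000e-03 -1.207e+00] deg [ -0.1  -0.1 -54.3] shift in target axes [-0.255 -1.936 -0.032]
```

View pics/k5.png

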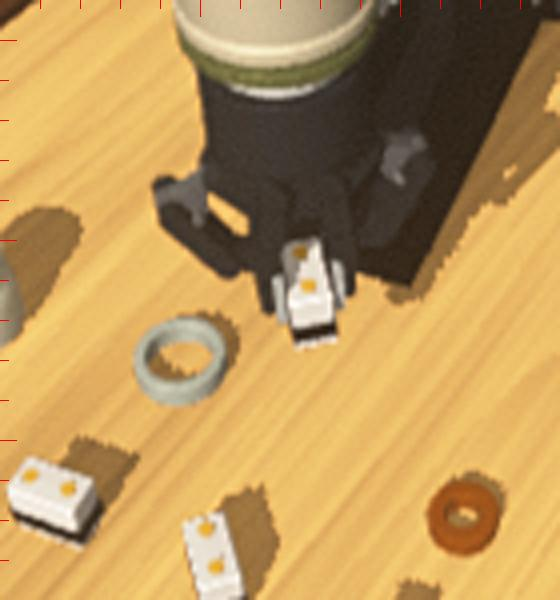

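```bash
R='python3 -m crank'; $R '[[-1,[-0.2,-0.2,0],[0,0,-0.18]],[-1,[-0.2,-0.2,0],[0,0,-0.18]],[-1,[-0.2,-0.2,0],[0,0,-0.18]],[-1,[0,-0.3,0],[0,0,-0.18]],[-1,[0,-0.3,0],[0,0,-0.18]]]' 60;  $R '[[-1,[0,0,0],[0,0,-0.17]],[-1,[0,0,0],[0,0,-0.13]],[-1,[0,-0.2,0],[0,0,0]],[-1,[0,0,0],[0,0,0]],[-1,[0,0,0],[0,0,0]]]' 60; python3 -c "
from h import *
to(lw(-.006,.112,.10),[0,0,-1],LX)"
```

```text
clock: 19.15
position: [0.4714, 0.1188, 0.1373]
ee_rot: [0.011, 1.0, 0.0, 0.0]
ft_force: [0.5, -0.2, -1.0]
grip_width: 0.245
clock: 19.65
position: [0.4749, 0.1042, 0.1371]
ee_rot: [-0.103, 0.995, 0.0, 0.0]
ft_force: [0.6, 1.3, -1.2]
grip_width: 0.246
t 19.65 p [0.4749 0.1042 0.1371] x [-0.979 -0.205 -0.001] y [-0.205  0.979  0.001] z [ 0.001  0.001 -1.   ] F [ 0.6  1.3 -1.2] g 0.246 q [-0.94  0.14  0.68  1.99 -0.1   1.04  1.56]
shift units [-0.55  -0.397  0.464]
turn units [ 0.001  0.001 -0.008] deg [ 0.   0.  -0.4] shift in target axes [-0.548 -0.4    0.464]
```

```bash
R='python3 -m crank'; $R '[[-1,[-0.27,-0.2,0],[0,0,-0.008]],[-1,[-0.27,-0.2,0],[0,0,0]],[-1,[0,0,0.2],[0,0,0]],[-1,[0,0,0.2],[0,0,0]],[-1,[0,0,0],[0,0,0]]]' 60; python3 -c "
from h import *
to(lw(-.006,.112,.042),[0,0,-1],LX)
i=manip.camera('side');crop(i,220,130,370,270,5,'k5.png');i=manip.camera('top');crop(i,220,130,370,240,5,'k4.png')"
```

```text
clock: 20.15
position: [0.5225, 0.0824, 0.103]
ee_rot: [-0.107, 0.994, -0.0, -0.002]
ft_force: [-0.5, 0.9, -0.1]
grip_width: 0.246
t 20.15 p [0.5225 0.0824 0.103 ] x [-0.977 -0.213  0.003] y [-0.213  0.977 -0.001] z [-0.003 -0.001 -1.   ] F [-0.5  0.9 -0.1] g 0.246 q [-0.83  0.31  0.68  1.91 -0.23  1.    1.74]
shift units [-0.026 -0.007  0.763]
turn units [-0.001 -0.004  0.002] deg [-0.  -0.2  0.1] shift in target axes [-0.024 -0.007  0.763]
```

View pics/k5.png

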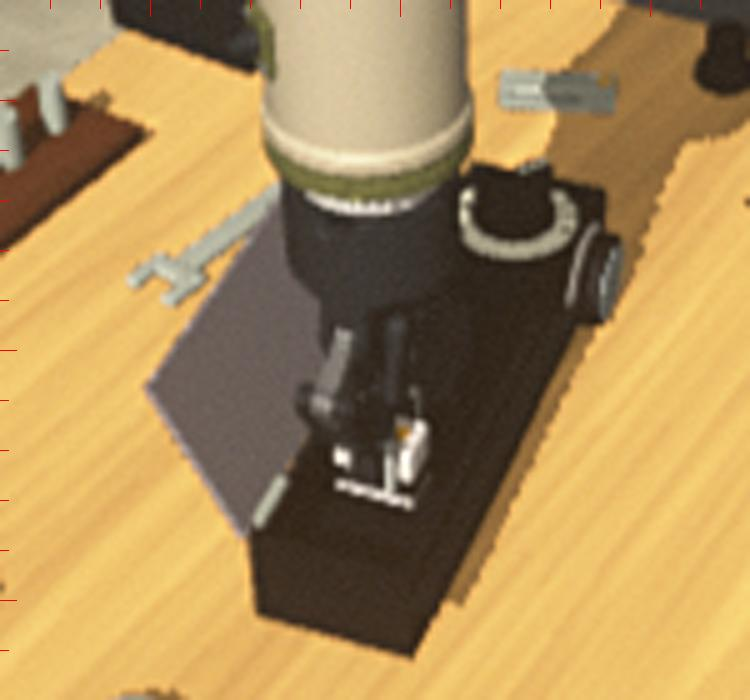

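View pics/k4.png

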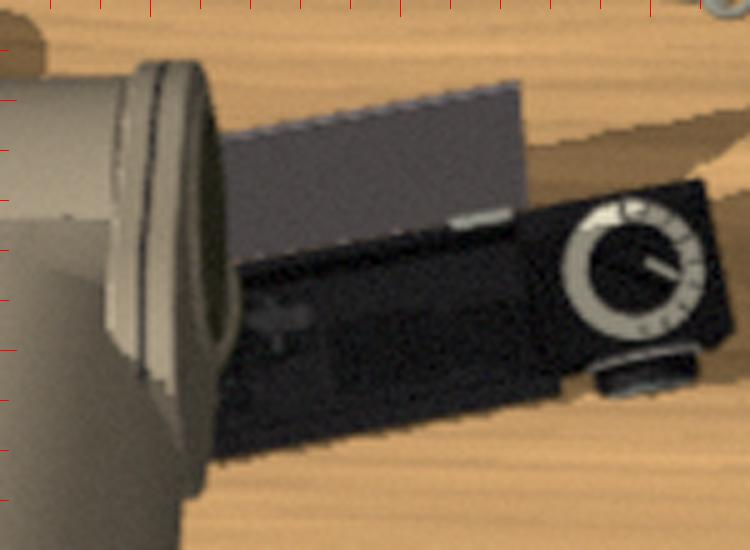

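```bash
R='python3 -m crank'; $R '[[-1,[0,0,0.2],[0,0,0]],[-1,[0,0,0.2],[0,0,0]],[-1,[0,0,0.15],[0,0,0]],[-1,[0,0,0.1],[0,0,0]],[-1,[0,0,0],[0,0,0]]]' 60; python3 -c "
from h import *
to(lw(-.006,.112,.040),[0,0,-1],LX)"
```

```text
clock: 20.75
position: [0.5234, 0.082, 0.0523]
ee_rot: [-0.107, 0.994, -0.0, -0.0]
ft_force: [-0.0, 0.1, -1.6]
grip_width: 0.245
t 20.75 p [0.5234 0.082  0.0523] x [-0.977 -0.213  0.001] y [-0.213  0.977 -0.   ] z [-0.001 -0.    -1.   ] F [-0.   0.1 -1.6] g 0.245 q [-0.79  0.39  0.65  1.95 -0.3   0.9   1.79]
shift units [-0.014  0.     0.153]
turn units [-0.    -0.001  0.002] deg [-0.  -0.1  0.1] shift in target axes [-0.014  0.     0.153]
```

```bash
R='python3 -m crank'; $R '[[-1,[0,0,0.07],[0,0,0]],[-1,[0,0,0.04],[0,0,0]],[-1,[0,0,0.02],[0,0,0]],[-1,[0,0,0],[0,0,0]],[-1,[0,0,0],[0,0,0]]]' 60; python3 -c "
from h import *
st()"
```

```text
clock: 21.25
position: [0.5238, 0.0819, 0.0425]
ee_rot: [-0.107, 0.994, 0.0, 0.0]
ft_force: [-0.1, -0.2, -1.3]
grip_width: 0.243
t 21.25 p [0.5238 0.0819 0.0425] x [-0.977 -0.212 -0.   ] y [-0.212  0.977  0.   ] z [ 0.  0. -1.] F [-0.1 -0.2 -1.3] g 0.243 q [-0.78  0.41  0.64  1.95 -0.31  0.88  1.8 ]
```

```bash
R='python3 -m crank'; $R '[[-1,[0,0,0.03],[0,0,0]],[-1,[0,0,0],[0,0,0]],[-0.38,[0,0,0],[0,0,0]],[-0.34,[0,0,0],[0,0,0]],[-0.34,[0,0,-0.05],[0,0,0]]]' 60; $R '[[-0.34,[0,0,-0.2],[0,0,0]],[-0.34,[0,0,-0.5],[0,0,0]],[-0.34,[0,0,-0.5],[0,0,0]],[0.1,[0.3,0.4,-0.2],[0,0,0]],[0.1,[0.3,0.4,0],[0,0,0]]]'; python3 -c "
from h import *
st()
packs()
i=manip.camera('side');crop(i,220,130,370,270,5,'k5.png')"
```

```text
clock: 21.75
position: [0.5234, 0.0818, 0.0436]
ee_rot: [-0.107, 0.994, -0.0, -0.0]
ft_force: [-0.6, -0.4, 0.9]
grip_width: 0.329
clock: 22.25
position: [0.4643, 0.1344, 0.1586]
ee_rot: [-0.105, 0.994, 0.001, 0.002]
ft_force: [0.0, 1.6, -1.9]
grip_width: 0.547
t 22.25 p [0.4643 0.1344 0.1586] x [-0.978 -0.21  -0.005] y [-0.21   0.978  0.001] z [ 0.004  0.002 -1.   ] F [ 0.   1.6 -1.9] g 0.547 q [-1.02  0.09  0.68  1.98 -0.07  1.09  1.48]
pack px [196.8 230.6] world [0.4541 0.2391 0.036 ] sz 0.0018 0.0232 yaw 17.4
pack px [152.5 254.5] world [0.3929 0.3446 0.036 ] sz 0.1451 0.0372 yaw 4.5
```

View pics/k5.png

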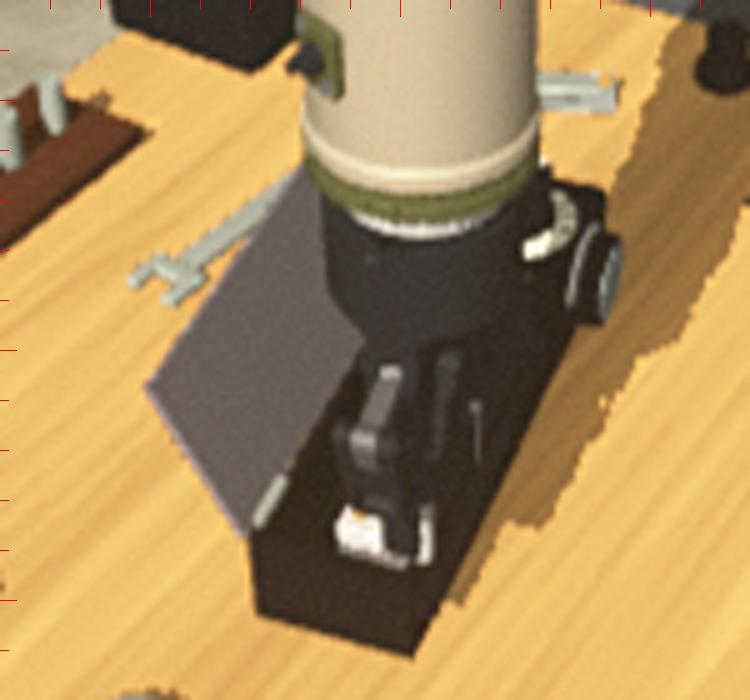

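```bash
R='python3 -m crank'; $R '[[0.1,[0,0.55,0],[0,0,0.15]],[0.1,[0,0.55,0],[0,0,0.17]],[0.1,[0,0.3,0],[0,0,0.17]],[0.1,[0,0,0],[0,0,0.17]],[0.1,[0,0,0],[0,0,0.17]]]'; python3 -c "
from h import *
i=manip.camera('side');cv2.imwrite('pics/s4.png',i);pk(.4595,.3319,141.7,.06)
for p in [(.3584,.3328,.036),(.4595,.3319,.036),(.5528,.3455,.036)]: print(proj('side',p))"
```

```text
clock: 22.85
position: [0.4506, 0.2455, 0.1559]
ee_rot: [0.219, 0.976, -0.0, 0.0]
ft_force: [0.5, -0.9, 0.2]
grip_width: 0.55
t 22.9 p [0.4507 0.245  0.1559] x [-0.9    0.436 -0.   ] y [ 0.436  0.9   -0.   ] z [ 0. -0. -1.] F [-0.5  0.4  0.7] g 0.55 q [-1.18  0.18  0.66  1.91 -0.13  1.09  0.65]
shift units [0.375 1.026 1.198]
turn units [-0.     0.     0.277] deg [-0.   0.  12.5] shift in target axes [0.587 0.92  1.199]
[294.98090553 353.38078744]
[252.63022924 327.45687189]
[212.29034056 310.91045533]
```

View pics/s4.png

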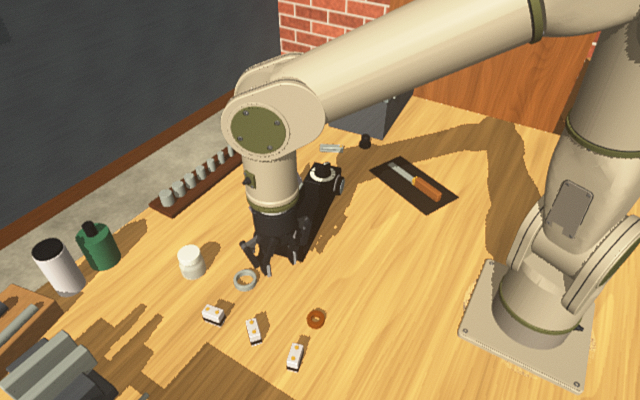

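The three packs still on the counter haven't moved: (213,314), (253,331) and (295,355). On to the second.

```bash
R='python3 -m crank'; $R '[[0.1,[0.19,0.5,0],[0,0,0]],[0.1,[0.19,0.52,0.2],[0,0,0]],[0.1,[0,0,0.35],[0,0,0.14]],[0.1,[0,0,0.35],[0,0,0.137]],[0.1,[0,0,0.2],[0,0,0]]]'; python3 -c "
from h import *
pk(.4595,.3319,141.7,.030)
i=manip.camera('side');crop(i,180,230,320,380,4,'k5.png')"
```

```text
clock: 23.4
position: [0.457, 0.331, 0.0658]
ee_rot: [0.322, 0.947, -0.001, -0.0]
ft_force: [0.1, -0.8, 0.9]
grip_width: 0.548
t 23.4 p [0.457  0.331  0.0658] x [-0.793  0.609 -0.   ] y [ 0.609  0.793 -0.003] z [-0.001 -0.002 -1.   ] F [ 0.1 -0.8  0.9] g 0.548 q [-1.21  0.44  0.61  1.84 -0.3   0.96  0.45]
shift units [-0.018  0.029  0.448]
turn units [-0.003  0.     0.017] deg [-0.1  0.   0.8] shift in target axes [-0.018  0.028  0.448]
```

View pics/k5.png

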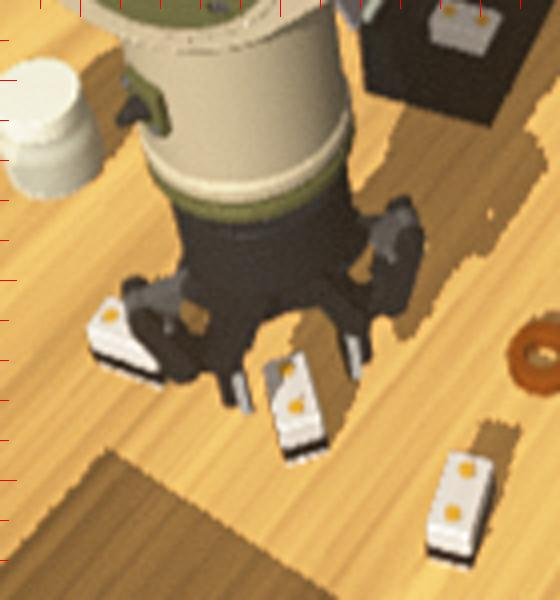

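```bash
R='python3 -m crank'; $R '[[0.1,[-0.018,0.02,0.2],[0,0,0.017]],[0.1,[0,0,0.22],[0,0,0]],[0.1,[0,0,0],[0,0,0]],[-1,[0,0,0],[0,0,0]],[-1,[0,0,0],[0,0,0]]]' 60;  $R '[[-1,[0,0,0],[0,0,0]],[-1,[0,0,0],[0,0,0]],[-1,[0,0,-0.2],[0,0,0]],[-1,[0,0,-0.5],[0,0,0]],[-1,[0,0,-0.6],[0,0,0]]]' 60; python3 -c "
from h import *
st()
to(lw(-.006,.070,.14),[0,0,-1],LX)"
```

```text
clock: 23.95
position: [0.4606, 0.3326, 0.0357]
ee_rot: [0.328, 0.945, 0.001, 0.0]
ft_force: [1.5, 1.0, 0.7]
grip_width: 0.247
clock: 24.45
position: [0.4588, 0.3314, 0.1394]
ee_rot: [0.328, 0.945, -0.001, -0.0]
ft_force: [0.4, 1.4, -0.9]
grip_width: 0.245
t 24.45 p [0.4588 0.3314 0.1394] x [-0.785  0.62   0.   ] y [ 0.62   0.785 -0.003] z [-0.002 -0.002 -1.   ] F [ 0.4  1.4 -0.9] g 0.245 q [-1.25  0.34  0.65  1.79 -0.23  1.1   0.38]
t 24.45 p [0.4588 0.3314 0.1394] x [-0.785  0.62   0.   ] y [ 0.62   0.785 -0.003] z [-0.002 -0.002 -1.   ] F [ 0.4  1.4 -0.9] g 0.245 q [-1.25  0.34  0.65  1.79 -0.23  1.1   0.38]
shift units [-2.980e+00 -2.269e+00 -1.000e-03]
turn units [-0.003 -0.002 -1.123] deg [ -0.1  -0.1 -50.5] shift in target axes [-0.144 -3.743 -0.008]
```

```bash
R='python3 -m crank'; $R '[[-1,[-0.44,-0.33,0],[0,0,0]],[-1,[-0.44,-0.33,0],[0,0,0]],[-1,[-0.44,-0.33,0],[0,0,0]],[-1,[-0.44,-0.33,0],[0,0,0]],[-1,[-0.44,-0.33,0],[0,0,-0.16]]]' 60;  $R '[[-1,[-0.1,-0.2,0],[0,0,-0.17]],[-1,[0,-0.2,0],[0,0,-0.17]],[-1,[0,-0.2,0],[0,0,-0.17]],[-1,[0,-0.2,0],[0,0,-0.17]],[-1,[0,0,0],[0,0,-0.17]]]' 60; python3 -c "
from h import *
st()
to(lw(-.006,.070,.10),[0,0,-1],LX)"
```

```text
clock: 24.95
position: [0.5162, 0.1179, 0.1396]
ee_rot: [0.268, 0.963, 0.001, 0.0]
ft_force: [0.5, -0.4, -1.4]
grip_width: 0.245
clock: 25.45
position: [0.5013, 0.0532, 0.1395]
ee_rot: [-0.063, 0.998, 0.0, 0.0]
ft_force: [-0.6, -0.7, -1.7]
grip_width: 0.238
t 25.45 p [0.5013 0.0532 0.1395] x [-0.992 -0.127 -0.001] y [-0.127  0.992  0.   ] z [ 0.001  0.    -1.   ] F [-0.6 -0.7 -1.7] g 0.238 q [-0.82  0.19  0.69  1.95 -0.14  1.06  1.63]
t 25.45 p [0.5013 0.0532 0.1395] x [-0.992 -0.127 -0.001] y [-0.127  0.992  0.   ] z [ 0.001  0.    -1.   ] F [-0.6 -0.7 -1.7] g 0.238 q [-0.82  0.19  0.69  1.95 -0.14  1.06  1.63]
shift units [-0.378 -0.201  0.494]
turn units [ 0.     0.001 -0.11 ] deg [ 0.   0.  -4.9] shift in target axes [-0.359 -0.232  0.494]
```

```bash
R='python3 -m crank'; $R '[[-1,[-0.36,-0.2,0],[0,0,-0.11]],[-1,[0,0,0.2],[0,0,0]],[-1,[0,0,0.2],[0,0,0]],[-1,[0,0,0],[0,0,0]],[-1,[0,0,0],[0,0,0]]]' 60; python3 -c "
from h import *
st()
to(lw(-.006,.070,.042),[0,0,-1],LX)"
```

```text
clock: 25.95
position: [0.5321, 0.0434, 0.1073]
ee_rot: [-0.105, 0.994, 0.0, 0.0]
ft_force: [1.1, 0.8, -0.9]
grip_width: 0.244
t 25.95 p [0.5321 0.0434 0.1073] x [-0.978 -0.209 -0.   ] y [-0.209  0.978  0.   ] z [ 0.  0. -1.] F [ 1.1  0.8 -0.9] g 0.244 q [-0.74  0.31  0.67  1.9  -0.23  1.01  1.81]
t 25.95 p [0.5321 0.0434 0.1073] x [-0.978 -0.209 -0.   ] y [-0.209  0.978  0.   ] z [ 0.  0. -1.] F [ 1.1  0.8 -0.9] g 0.244 q [-0.74  0.31  0.67  1.9  -0.23  1.01  1.81]
shift units [-0.009 -0.031  0.816]
turn units [ 0.     0.    -0.003] deg [ 0.   0.  -0.1] shift in target axes [-0.009 -0.031  0.816]
```

```bash
R='python3 -m crank'; $R '[[-1,[0,-0.03,0.25],[0,0,0]],[-1,[0,0,0.25],[0,0,0]],[-1,[0,0,0.15],[0,0,0]],[-1,[0,0,0.1],[0,0,0]],[-1,[0,0,0.04],[0,0,0]]]' 60; python3 -c "
from h import *
to(lw(-.006,.070,.042),[0,0,-1],LX)"
```

```text
clock: 26.45
position: [0.5327, 0.0412, 0.0431]
ee_rot: [-0.105, 0.994, 0.0, 0.0]
ft_force: [0.9, 0.9, -1.0]
grip_width: 0.244
t 26.45 p [0.5327 0.0412 0.0431] x [-0.978 -0.21  -0.   ] y [-0.21   0.978  0.   ] z [-0.  0. -1.] F [ 0.9  0.9 -1. ] g 0.244 q [-0.7   0.41  0.63  1.94 -0.31  0.89  1.87]
shift units [-0.008 -0.003  0.014]
turn units [ 0.     0.    -0.002] deg [ 0.   0.  -0.1] shift in target axes [-0.008 -0.003  0.014]
```

```bash
R='python3 -m crank'; $R '[[-1,[0,0,0.02],[0,0,0]],[-1,[0,0,0],[0,0,0]],[-0.38,[0,0,0],[0,0,0]],[-0.34,[0,0,0],[0,0,0]],[-0.34,[0,0,-0.05],[0,0,0]]]' 60; $R '[[-0.34,[0,0,-0.2],[0,0,0]],[-0.34,[0,0,-0.5],[0,0,0]],[-0.34,[0,0,-0.5],[0,0,0]],[0.1,[0,0.5,-0.2],[0,0,0]],[0.1,[0.1,0.6,0],[0,0,0]]]'; $R '[[0.1,[0.1,0.6,0],[0,0,0]],[0.1,[0.1,0.6,0],[0,0,0]],[0.1,[0.1,0.3,0],[0,0,0]],[0.1,[0,0,0],[0,0,0]],[0.1,[0,0,0],[0,0,0]]]'; python3 -c "
from h import *
pk(.5528,.3455,184.2,.06)
i=manip.camera('side');crop(i,180,130,340,290,4,'k5.png');cv2.imwrite('pics/s5.png',i)"
```

```text
clock: 26.95
position: [0.5325, 0.0411, 0.0456]
ee_rot: [-0.105, 0.994, 0.0, -0.0]
ft_force: [0.6, 0.2, -0.3]
grip_width: 0.331
clock: 27.45
position: [0.5086, 0.1251, 0.1611]
ee_rot: [-0.103, 0.995, 0.001, 0.003]
ft_force: [1.2, 1.7, -0.2]
grip_width: 0.551
clock: 27.95
position: [0.4579, 0.2377, 0.1579]
ee_rot: [-0.106, 0.994, 0.0, 0.0]
ft_force: [0.0, 0.0, 0.5]
grip_width: 0.546
t 27.95 p [0.4579 0.2377 0.1579] x [-0.978 -0.21  -0.   ] y [-0.21   0.978  0.   ] z [ 0.  0. -1.] F [0.  0.  0.5] g 0.546 q [-1.09  0.18  0.57  1.89 -0.11  1.1   1.31]
shift units [-1.443  1.068  1.225]
turn units [0.    0.001 0.176] deg [0.  0.  7.9] shift in target axes [-1.282  1.257  1.224]
```

View pics/s5.png

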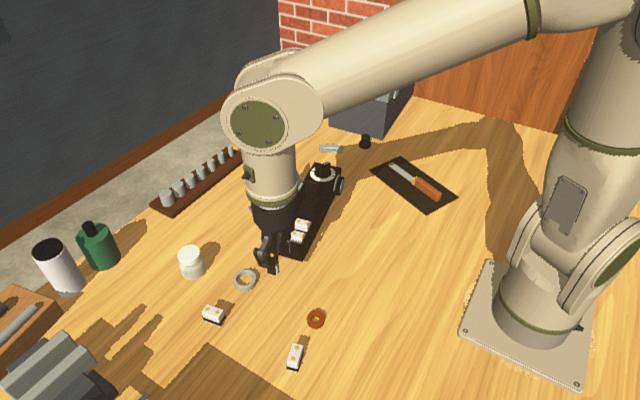

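Two packs stand in the bay at (302,226) and (298,236). The remaining two haven't moved. On to the third, at (213,314).

```bash
R='python3 -m crank'; $R '[[0.1,[-0.4,0.3,0],[0,0,0]],[0.1,[-0.4,0.3,0],[0,0,0]],[0.1,[-0.4,0.3,0.2],[0,0,0]],[0.1,[-0.24,0.17,0.3],[0,0,0.088]],[0.1,[0,0,0.3],[0,0,0.088]]]'; $R '[[0.1,[0,0,0.3],[0,0,0]],[0.1,[0,0,0.1],[0,0,0]],[0.1,[0,0,0],[0,0,0]],[0.1,[0,0,0],[0,0,0]],[0.1,[0,0,0],[0,0,0]]]'; python3 -c "
from h import *
pk(.5528,.3455,184.2,.030)
i=manip.camera('side');crop(i,160,210,300,360,4,'k5.png')"
```

```text
clock: 28.5
position: [0.555, 0.3464, 0.0925]
ee_rot: [-0.035, 0.999, 0.0, 0.001]
ft_force: [-0.5, 0.0, -0.5]
grip_width: 0.546
clock: 29.0
position: [0.5534, 0.3458, 0.0632]
ee_rot: [-0.036, 0.999, 0.001, 0.001]
ft_force: [1.0, -0.6, -0.4]
grip_width: 0.552
t 29.0 p [0.5534 0.3458 0.0632] x [-0.997 -0.072 -0.002] y [-0.072  0.997  0.001] z [ 0.002  0.002 -1.   ] F [ 1.  -0.6 -0.4] g 0.552 q [-1.02  0.6   0.53  1.6  -0.34  1.03  1.25]
shift units [ 0.009 -0.003  0.415]
turn units [ 0.002  0.002 -0.001] deg [ 0.1  0.1 -0.1] shift in target axes [ 0.008 -0.003  0.415]
```

View pics/k5.png

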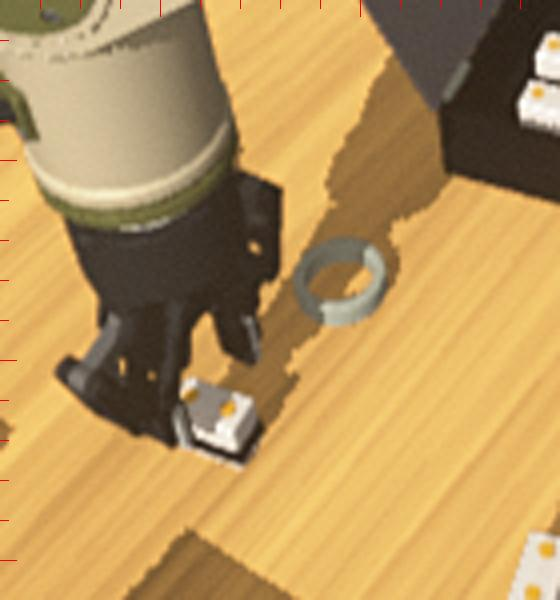

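```bash
R='python3 -m crank'; $R '[[0.1,[0,0,0.2],[0,0,0]],[0.1,[0,0,0.2],[0,0,0]],[0.1,[0,0,0],[0,0,0]],[-1,[0,0,0],[0,0,0]],[-1,[0,0,0],[0,0,0]]]' 60;  $R '[[-1,[0,0,0],[0,0,0]],[-1,[0,0,0],[0,0,0]],[-1,[0,0,-0.2],[0,0,0]],[-1,[0,0,-0.5],[0,0,0]],[-1,[0,0,-0.6],[0,0,0]]]' 60; python3 -c "
from h import *
st()
to(lw(-.006,.028,.14),[0,0,-1],LX)"
```

```text
clock: 29.55
position: [0.5528, 0.3457, 0.0299]
ee_rot: [-0.036, 0.999, 0.0, 0.0]
ft_force: [-0.8, 0.9, 1.0]
grip_width: 0.247
clock: 30.05
position: [0.5516, 0.345, 0.1345]
ee_rot: [-0.036, 0.999, -0.001, -0.001]
ft_force: [0.5, 0.8, -1.5]
grip_width: 0.247
t 30.05 p [0.5516 0.345  0.1345] x [-0.997 -0.072  0.002] y [-0.072  0.997 -0.002] z [-0.002 -0.002 -1.   ] F [ 0.5  0.8 -1.5] g 0.247 q [-1.04  0.52  0.56  1.55 -0.29  1.16  1.22]
t 30.05 p [0.5516 0.345  0.1345] x [-0.997 -0.072  0.002] y [-0.072  0.997 -0.002] z [-0.002 -0.002 -1.   ] F [ 0.5  0.8 -1.5] g 0.247 q [-1.04  0.52  0.56  1.55 -0.29  1.16  1.22]
shift units [ 0.43  -4.292 -0.061]
turn units [-0.002 -0.003 -0.179] deg [-0.1 -0.1 -8. ] shift in target axes [ 1.026 -4.189 -0.069]
```

```bash
R='python3 -m crank'; $R '[[-1,[0.4,-0.3,-0.1],[0,0,0]],[-1,[0.4,-0.4,0],[0,0,0]],[-1,[0.1,-0.55,0],[0,0,0]],[-1,[0,-0.6,0],[0,0,0]],[-1,[0,-0.6,0],[0,0,0]]]' 60;  $R '[[-1,[0,-0.6,0],[0,0,0]],[-1,[0,-0.6,0],[0,0,0]],[-1,[-0.2,-0.3,0],[0,0,-0.09]],[-1,[0,0,0],[0,0,-0.089]],[-1,[0,0,0],[0,0,0]]]' 60; python3 -c "
from h import *
to(lw(-.006,.028,.10),[0,0,-1],LX)"
```

```text
clock: 30.55
position: [0.4947, 0.1435, 0.1429]
ee_rot: [-0.037, 0.999, 0.001, 0.001]
ft_force: [1.2, 0.3, -1.6]
grip_width: 0.246
clock: 31.05
position: [0.52, 0.0254, 0.1426]
ee_rot: [-0.106, 0.994, 0.0, 0.001]
ft_force: [-0.1, 0.2, -1.5]
grip_width: 0.248
t 31.05 p [0.52   0.0254 0.1426] x [-0.978 -0.211 -0.001] y [-0.211  0.978  0.   ] z [ 0.001  0.001 -1.   ] F [-0.1  0.2 -1.5] g 0.248 q [-0.79  0.23  0.73  1.9  -0.18  1.07  1.8 ]
shift units [-0.205 -0.368  0.532]
turn units [ 0.001  0.001 -0.001] deg [ 0.   0.1 -0. ] shift in target axes [-0.205 -0.368  0.532]
```

```bash
R='python3 -m crank'; $R '[[-1,[-0.205,-0.368,0],[0,0,0]],[-1,[0,0,0.25],[0,0,0]],[-1,[0,0,0.25],[0,0,0]],[-1,[0,0,0],[0,0,0]],[-1,[0,0,0],[0,0,0]]]' 60; python3 -c "
from h import *
to(lw(-.006,.028,.037),[0,0,-1],LX)"
```

```text
clock: 31.55
position: [0.5418, 0.0017, 0.1022]
ee_rot: [-0.106, 0.994, 0.0, -0.0]
ft_force: [0.4, -0.1, -1.5]
grip_width: 0.243
t 31.55 p [0.5418 0.0017 0.1022] x [-0.977 -0.211  0.   ] y [-0.211  0.977  0.   ] z [-0.  0. -1.] F [ 0.4 -0.1 -1.5] g 0.243 q [-0.7   0.35  0.72  1.88 -0.27  1.01  1.92]
shift units [-0.001 -0.02   0.815]
turn units [ 0. -0.  0.] deg [ 0. -0.  0.] shift in target axes [-0.001 -0.02   0.815]
```

```bash
R='python3 -m crank'; $R '[[-1,[0,-0.02,0.25],[0,0,0]],[-1,[0,0,0.25],[0,0,0]],[-1,[0,0,0.15],[0,0,0]],[-1,[0,0,0.1],[0,0,0]],[-1,[0,0,0.03],[0,0,0]]]' 60; $R '[[-1,[0,0,0],[0,0,0]],[-1,[0,0,0],[0,0,0]],[-1,[0,0,0],[0,0,0]],[-1,[0,0,0.012],[0,0,0]],[-1,[0,0,0],[0,0,0]]]' 60; python3 -c "
from h import *
to(lw(-.006,.028,.037),[0,0,-1],LX)"
```

```text
clock: 32.05
position: [0.5423, -0.0003, 0.0392]
ee_rot: [-0.106, 0.994, 0.0, 0.0]
ft_force: [-0.5, -0.0, -0.8]
grip_width: 0.246
clock: 32.55
position: [0.5423, -0.0004, 0.0383]
ee_rot: [-0.106, 0.994, 0.0, 0.0]
ft_force: [-0.4, 0.2, -1.7]
grip_width: 0.245
t 32.55 p [ 5.423e-01 -4.000e-04  3.830e-02] x [-0.977 -0.212 -0.   ] y [-0.212  0.977  0.   ] z [ 0.  0. -1.] F [-0.4  0.2 -1.7] g 0.245 q [-0.64  0.45  0.67  1.92 -0.36  0.89  1.99]
shift units [-0.001  0.006  0.016]
turn units [0. 0. 0.] deg [0. 0. 0.] shift in target axes [-0.001  0.006  0.016]
```

Lowering about 2 mm more, then releasing.

```bash
R='python3 -m crank'; $R '[[-1,[0,0,0.02],[0,0,0]],[-1,[0,0,0],[0,0,0]],[-0.38,[0,0,0],[0,0,0]],[-0.34,[0,0,0],[0,0,0]],[-0.34,[0,0,-0.05],[0,0,0]]]' 60; $R '[[-0.34,[0,0,-0.2],[0,0,0]],[-0.34,[0,0,-0.5],[0,0,0]],[-0.34,[0,0,-0.5],[0,0,0]],[0.1,[0.1,0.5,-0.2],[0,0,0]],[0.1,[0.2,0.55,0],[0,0,0]]]'; $R '[[0.1,[0.1,0.6,0],[0,0,0.1]],[0.1,[0.1,0.6,0],[0,0,0.17]],[0.1,[0,0.3,0],[0,0,0.17]],[0.1,[0,0.3,0],[0,0,0.17]],[0.1,[0,0,0],[0,0,0.17]]]'; python3 -c "
from h import *
pk(.3584,.3328,105.5,.06)
i=manip.camera('side');crop(i,180,130,340,290,4,'k5.png');cv2.imwrite('pics/s5.png',i)"
```

```text
clock: 33.05
position: [0.5419, -0.0005, 0.0404]
ee_rot: [-0.106, 0.994, 0.0, -0.0]
ft_force: [0.5, -0.6, -0.2]
grip_width: 0.331
clock: 33.55
position: [0.503, 0.0762, 0.1565]
ee_rot: [-0.104, 0.995, 0.001, 0.003]
ft_force: [0.3, 1.8, -0.1]
grip_width: 0.552
clock: 34.05
position: [0.4722, 0.2166, 0.1539]
ee_rot: [0.194, 0.981, 0.001, 0.0]
ft_force: [-1.2, -0.6, -0.7]
grip_width: 0.55
t 34.05 p [0.4722 0.2166 0.1539] x [-0.924  0.381 -0.001] y [0.381 0.924 0.002] z [ 0.001  0.002 -1.   ] F [-1.2 -0.6 -0.7] g 0.55 q [-1.14  0.21  0.7   1.89 -0.15  1.09  0.8 ]
shift units [1.87  0.797 1.174]
turn units [ 0.003 -0.     1.157] deg [ 0.1 -0.  52.1] shift in target axes [ 1.78  -0.983  1.174]
```

View pics/s5.png

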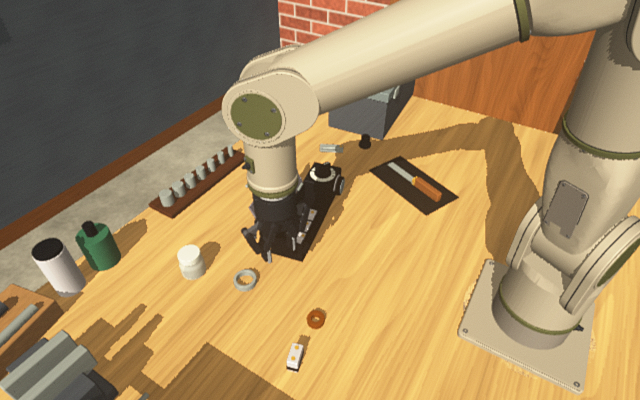

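```bash
R='python3 -m crank'; $R '[[0.1,[0.47,0.2,0],[0,0,0]],[0.1,[0.47,0.2,0],[0,0,0]],[0.1,[0.47,0.2,0],[0,0,0]],[0.1,[0.46,0.2,0],[0,0,0]],[0.1,[0,0,0],[0,0,0.18]]]'; $R '[[0.1,[0,0,0],[0,0,0.18]],[0.1,[0,0,0.1],[0,0,0.18]],[0.1,[0,0,0.3],[0,0,0.18]],[0.1,[0,0,0.3],[0,0,0.18]],[0.1,[0,0,0.3],[0,0,0.18]]]'; python3 -c "
from h import *
pk(.3584,.3328,105.5,.060)"
```

```text
clock: 34.6
position: [0.3549, 0.3327, 0.1535]
ee_rot: [0.259, 0.966, 0.001, -0.001]
ft_force: [-0.3, -0.5, 0.1]
grip_width: 0.551
clock: 35.1
position: [0.359, 0.3289, 0.073]
ee_rot: [0.582, 0.813, 0.001, -0.0]
ft_force: [1.6, 0.8, 0.7]
grip_width: 0.552
t 35.1 p [0.359  0.3289 0.073 ] x [-0.323  0.947  0.001] y [0.947 0.323 0.001] z [ 0.001  0.002 -1.   ] F [1.6 0.8 0.7] g 0.552 q [-1.41  0.25  0.64  2.04 -0.19  0.9  -0.34]
shift units [0.049 0.008 0.162]
turn units [ 0.002 -0.002  0.074] deg [ 0.1 -0.1  3.3] shift in target axes [0.049 0.005 0.162]
```

```bash
R='python3 -m crank'; $R '[[0.1,[0.049,0.005,0],[0,0,0.074]],[0.1,[0,0,0.1],[0,0,0]],[0.1,[0,0,0],[0,0,0]],[0.1,[0,0,0],[0,0,0]],[0.1,[0,0,0],[0,0,0]]]'; python3 -c "
from h import *
pk(.3584,.3328,105.5,.030)
i=manip.camera('side');crop(i,230,260,370,400,4,'k5.png');crop(i,240,160,350,270,5,'k6.png')"
```

```text
clock: 35.6
position: [0.3578, 0.333, 0.0651]
ee_rot: [0.603, 0.797, 0.0, -0.0]
ft_force: [-0.2, -0.1, -0.0]
grip_width: 0.553
t 35.6 p [0.3578 0.333  0.0651] x [-0.272  0.962  0.001] y [0.962 0.272 0.001] z [ 0.     0.001 -1.   ] F [-0.2 -0.1 -0. ] g 0.553 q [-1.42  0.27  0.64  2.04 -0.21  0.89 -0.38]
shift units [-0.004  0.006  0.439]
turn units [ 0.001 -0.001  0.006] deg [ 0.  -0.   0.3] shift in target axes [-0.004  0.006  0.439]
```

View pics/k5.png

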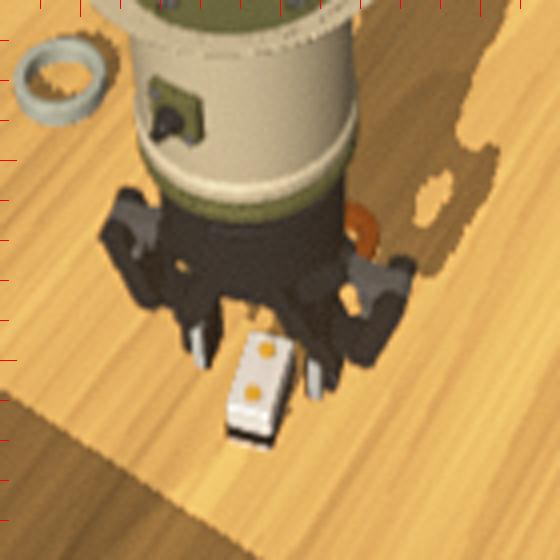

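View pics/k6.png

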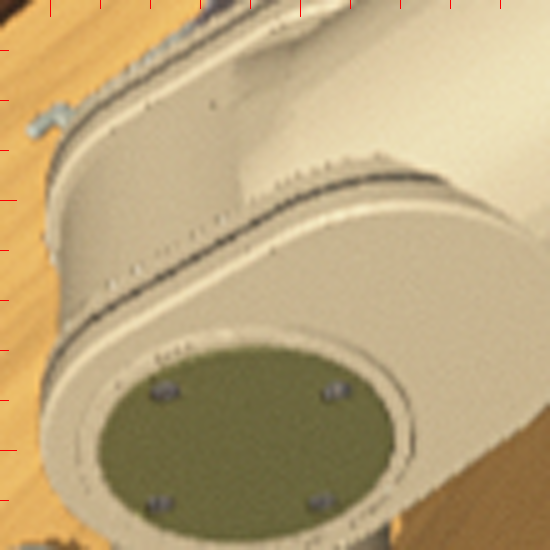

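The last pack is between the fingers at (258,385) in the crop. Gripping it.

```bash
R='python3 -m crank'; $R '[[0.1,[0,0,0.2],[0,0,0]],[0.1,[0,0,0.22],[0,0,0]],[0.1,[0,0,0],[0,0,0]],[-1,[0,0,0],[0,0,0]],[-1,[0,0,0],[0,0,0]]]' 60;  $R '[[-1,[0,0,0],[0,0,0]],[-1,[0,0,0],[0,0,0]],[-1,[0,0,-0.2],[0,0,0]],[-1,[0,0,-0.5],[0,0,0]],[-1,[0,0,-0.6],[0,0,0]]]' 60; python3 -c "
from h import *
to(lw(-.006,-.014,.14),[0,0,-1],LX)"
```

```text
clock: 36.15
position: [0.3581, 0.3333, 0.0321]
ee_rot: [0.604, 0.797, 0.001, -0.0]
ft_force: [1.5, 0.5, 1.0]
grip_width: 0.244
clock: 36.65
position: [0.3569, 0.3319, 0.1355]
ee_rot: [0.604, 0.797, -0.001, 0.0]
ft_force: [-0.7, 1.8, -0.2]
grip_width: 0.246
t 36.65 p [0.3569 0.3319 0.1355] x [-0.271  0.963 -0.002] y [ 0.963  0.271 -0.002] z [-0.001 -0.003 -1.   ] F [-0.7  1.8 -0.2] g 0.246 q [-1.48  0.15  0.69  1.99 -0.11  1.04 -0.47]
shift units [-5.144  1.076 -0.046]
turn units [-4.000e-03  1.000e-03 -1.922e+00] deg [ -0.2   0.  -86.5] shift in target axes [-1.388 -5.069 -0.057]
```

```bash
R='python3 -m crank'; $R '[[-1,[-0.55,0.11,-0.1],[0,0,0]],[-1,[-0.55,0.11,0],[0,0,0]],[-1,[-0.55,0.11,0],[0,0,0]],[-1,[-0.55,0.11,0],[0,0,0]],[-1,[-0.55,0.11,0],[0,0,0]]]' 60;  $R '[[-1,[-0.55,0.05,0],[0,0,0]],[-1,[-0.5,-0.05,0],[0,0,-0.17]],[-1,[-0.4,-0.1,0],[0,0,-0.18]],[-1,[0,0,0],[0,0,-0.18]],[-1,[0,0,0],[0,0,-0.18]]]' 60; $R '[[-1,[0,0,0],[0,0,-0.18]],[-1,[0,0,0],[0,0,-0.18]],[-1,[0,0,0],[0,0,-0.18]],[-1,[0,0,0],[0,0,-0.18]],[-1,[0,0,0],[0,0,-0.18]]]' 60;python3 -c "
from h import *
to(lw(-.006,-.014,.14),[0,0,-1],LX)"
```

```text
clock: 37.15
position: [0.4599, 0.1315, 0.1435]
ee_rot: [0.604, 0.797, 0.001, -0.0]
ft_force: [0.9, 1.2, -0.8]
grip_width: 0.245
clock: 37.65
position: [0.4875, 0.0186, 0.1433]
ee_rot: [0.36, 0.933, 0.0, 0.0]
ft_force: [-0.6, 0.2, -1.3]
grip_width: 0.242
clock: 38.15
position: [0.4874, 0.02, 0.1433]
ee_rot: [0.014, 1.0, 0.0, 0.0]
ft_force: [-0.3, -1.0, -0.8]
grip_width: 0.244
t 38.15 p [0.4874 0.02   0.1433] x [-1.     0.027 -0.   ] y [0.027 1.    0.001] z [ 0.     0.001 -1.   ] F [-0.3 -1.  -0.8] g 0.244 q [-0.87  0.14  0.8   1.98 -0.12  1.06  1.52]
shift units [-0.817 -0.739  0.041]
turn units [ 0.001  0.    -0.306] deg [  0.    0.  -13.8] shift in target axes [-0.617 -0.912  0.041]
```

```bash
R='python3 -m crank'; $R '[[-1,[-0.4,-0.37,0],[0,0,0]],[-1,[-0.4,-0.37,0],[0,0,0]],[-1,[0,0,0],[0,0,-0.153]],[-1,[0,0,0],[0,0,-0.153]],[-1,[0,0,0.3],[0,0,0]]]' 60; python3 -c "
from h import *
to(lw(-.006,-.014,.10),[0,0,-1],LX)
i=manip.camera('top');crop(i,230,130,390,240,5,'k4.png');i=manip.camera('side');crop(i,240,140,370,260,6,'k5.png')"
```

```text
clock: 38.65
position: [0.5514, -0.0419, 0.1212]
ee_rot: [-0.105, 0.994, 0.0, 0.002]
ft_force: [1.3, -0.3, -0.7]
grip_width: 0.242
t 38.65 p [ 0.5514 -0.0419  0.1212] x [-0.978 -0.209 -0.005] y [-0.209  0.978 -0.   ] z [ 0.005  0.001 -1.   ] F [ 1.3 -0.3 -0.7] g 0.242 q [-0.64  0.35  0.76  1.85 -0.28  1.05  2.01]
shift units [0.002 0.012 0.265]
turn units [-0.     0.006 -0.003] deg [-0.   0.3 -0.1] shift in target axes [0.001 0.012 0.265]
```

View pics/k5.png

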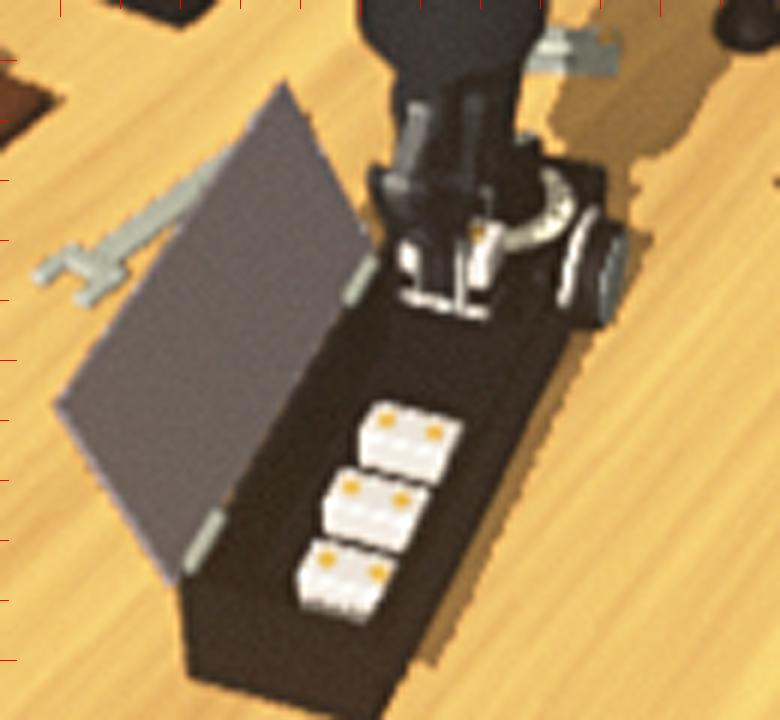

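View pics/k4.png

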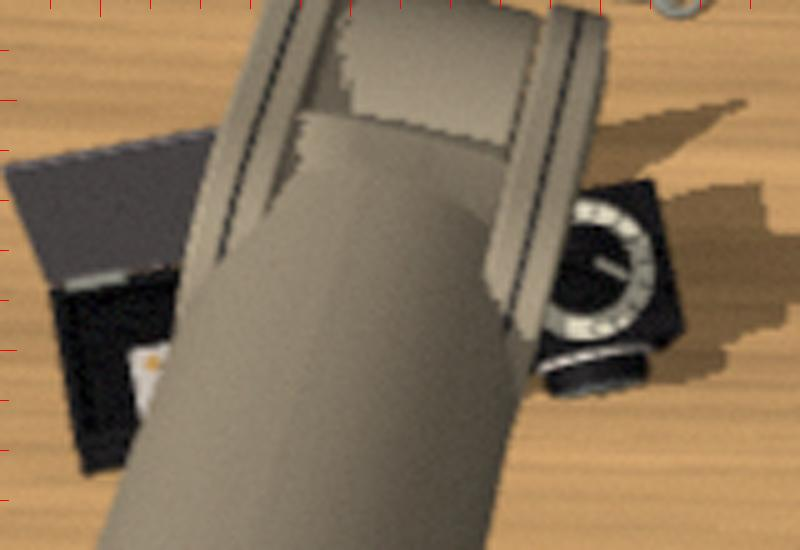

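Three packs stand in the bay at crop (410,440), (375,510) and (345,580). Placing the fourth.

```bash
R='python3 -m crank'; $R '[[-1,[0,0.01,0.25],[0,0,0]],[-1,[0,0,0.25],[0,0,0]],[-1,[0,0,0.2],[0,0,0]],[-1,[0,0,0.1],[0,0,0]],[-1,[0,0,0],[0,0,0]]]' 60; python3 -c "
from h import *
to(lw(-.006,-.014,.04),[0,0,-1],LX)"
```

```text
clock: 39.25
position: [0.5488, -0.0405, 0.0544]
ee_rot: [-0.103, 0.995, -0.0, -0.001]
ft_force: [0.2, -0.9, -0.3]
grip_width: 0.245
t 39.25 p [ 0.5488 -0.0405  0.0544] x [-0.979 -0.205  0.001] y [-0.205  0.979  0.   ] z [-0.001 -0.    -1.   ] F [ 0.2 -0.9 -0.3] g 0.245 q [-0.6   0.45  0.71  1.89 -0.36  0.93  2.06]
shift units [-0.027 -0.011  0.18 ]
turn units [ 0.    -0.002 -0.008] deg [ 0.  -0.1 -0.3] shift in target axes [-0.027 -0.011  0.18 ]
```

```bash
R='python3 -m crank'; $R '[[-1,[-0.02,0,0.1],[0,0,0]],[-1,[0,0,0.07],[0,0,0]],[-1,[0,0,0.02],[0,0,0]],[-1,[0,0,0],[0,0,0]],[-1,[0,0,0],[0,0,0]]]' 60; python3 -c "
from h import *
st()"; $R '[[-1,[0,0,0.015],[0,0,0]],[-1,[0,0,0],[0,0,0]],[-0.38,[0,0,0],[0,0,0]],[-0.34,[0,0,0],[0,0,0]],[-0.34,[0,0,-0.05],[0,0,0]]]' 60; $R '[[-0.34,[0,0,-0.2],[0,0,0]],[-0.34,[0,0,-0.5],[0,0,0]],[-0.34,[0,0,-0.5],[0,0,0]],[-0.34,[0,0,-0.5],[0,0,0]],[-1,[0,0,-0.3],[0,0,0]]]'; python3 -c "
from h import *
st()
i=manip.camera('side');crop(i,240,140,370,260,6,'k5.png')"
```

```text
clock: 39.75
position: [0.551, -0.0402, 0.04]
ee_rot: [-0.103, 0.995, 0.0, 0.0]
ft_force: [0.8, -0.1, 0.0]
grip_width: 0.246
t 39.75 p [ 0.551  -0.0402  0.04  ] x [-0.979 -0.206 -0.   ] y [-0.206  0.979  0.   ] z [ 0.  0. -1.] F [ 0.8 -0.1  0. ] g 0.246 q [-0.58  0.48  0.69  1.9  -0.38  0.9   2.07]
clock: 40.25
position: [0.5506, -0.0402, 0.0424]
ee_rot: [-0.103, 0.995, 0.0, -0.0]
ft_force: [0.2, -0.1, -0.0]
grip_width: 0.331
clock: 40.75
position: [0.5517, -0.0409, 0.2069]
ee_rot: [-0.103, 0.995, 0.0, 0.002]
ft_force: [0.3, 0.2, -0.7]
grip_width: 0.174
t 40.75 p [ 0.5517 -0.0409  0.2069] x [-0.979 -0.205 -0.004] y [-0.205  0.979  0.   ] z [ 0.004  0.001 -1.   ] F [ 0.3  0.2 -0.7] g 0.174 q [-0.7   0.25  0.81  1.76 -0.19  1.21  1.94]
```

View pics/k5.png

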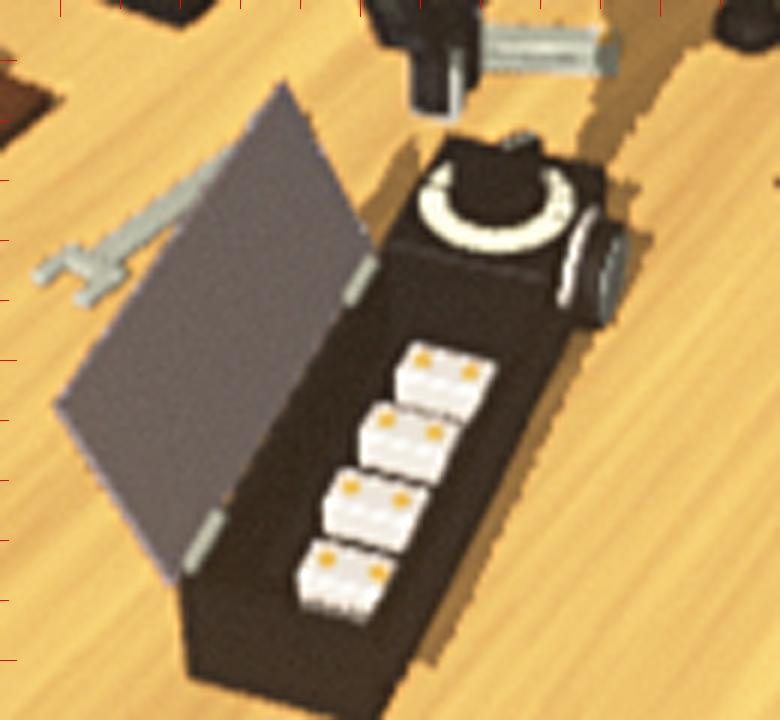

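All four packs stand in the bay. Next I'll shut the cover: go over and behind it with closed fingers, then swing it forward.

```bash
R='python3 -m crank'; $R '[[-1,[-0.44,0.19,-0.1],[0,0,0]],[-1,[-0.44,0.19,0],[0,0,0]],[-1,[-0.44,0.18,0],[0,0,0]],[-1,[-0.44,0.18,0],[0,0,0]],[-1,[0,0,0],[0,0,0]]]' 40; python3 -c "
from h import *
p,r=st();print(lo(p))
to(lw(.135,.045,.135),[0,0,-1],LX)
i=manip.camera('top');crop(i,210,80,390,240,4,'k4.png')
i=manip.camera('side');crop(i,180,90,370,260,4,'k5.png')"
```

```text
clock: 41.3
position: [0.6786, 0.0512, 0.2098]
ee_rot: [-0.106, 0.994, -0.0, -0.0]
ft_force: [-1.0, 1.2, -0.6]
grip_width: -0.002
t 41.3 p [0.6786 0.0512 0.2098] x [-0.978 -0.211  0.   ] y [-0.211  0.978  0.   ] z [-0. -0. -1.] F [-1.   1.2 -0.6] g -0.002 q [-0.63  0.56  0.72  1.39 -0.37  1.33  1.89]
[0.13808822 0.04911544 0.2098455 ]
t 41.3 p [0.6786 0.0512 0.2098] x [-0.978 -0.211  0.   ] y [-0.211  0.978  0.   ] z [-0. -0. -1.] F [-1.   1.2 -0.6] g -0.002 q [-0.63  0.56  0.72  1.39 -0.37  1.33  1.89]
shift units [ 0.038 -0.051  0.936]
turn units [ 0.    -0.    -0.001] deg [ 0. -0. -0.] shift in target axes [ 0.039 -0.051  0.936]
```

View pics/k5.png

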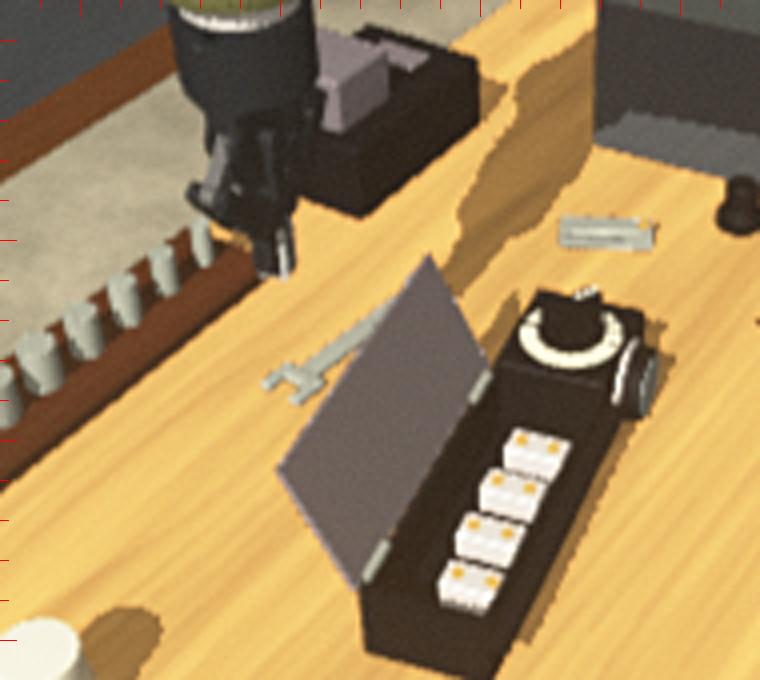

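View pics/k4.png

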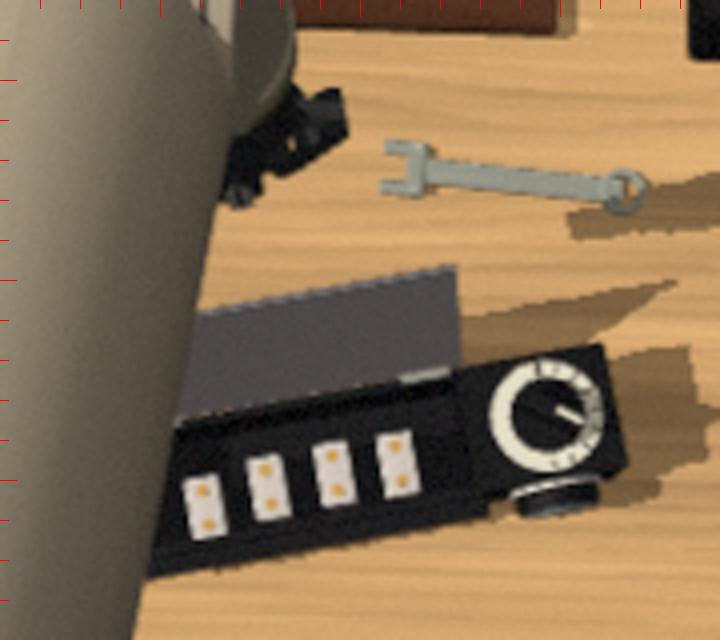

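```bash
R='python3 -m crank'; $R '[[-1,[0,-0.05,0.3],[0,0,0]],[-1,[0,0,0.3],[0,0,0]],[-1,[0,0,0.3],[0,0,0]],[-1,[0.15,0,0],[0,0,0]],[-1,[0.15,0,0],[0,0,0]]]' 40; $R '[[-1,[0.15,0,0],[0,0,0]],[-1,[0.15,0,0],[0,0,0]],[-1,[0.15,0,0],[0,0,0]],[-1,[0.15,0,0],[0,0,0]],[-1,[0,0,0],[0,0,0]]]'; python3 -c "
from h import *
p,r=st();print(lo(p))
i=manip.camera('side');crop(i,180,90,370,260,4,'k5.png')"
```

```text
clock: 41.9
position: [0.6525, 0.0364, 0.1387]
ee_rot: [-0.103, 0.995, -0.0, -0.0]
ft_force: [0.1, -0.2, -0.2]
grip_width: 0.001
clock: 42.4
position: [0.6056, 0.0266, 0.1398]
ee_rot: [-0.102, 0.995, 0.001, 0.0]
ft_force: [0.2, 0.2, 0.3]
grip_width: -0.0
t 42.4 p [0.6056 0.0266 0.1398] x [-0.979 -0.203 -0.001] y [-0.203  0.979  0.001] z [ 0.001  0.001 -1.   ] F [0.2 0.2 0.3] g -0.0 q [-0.7   0.45  0.74  1.68 -0.33  1.13  1.91]
[0.06150361 0.04049335 0.13980992]
```

View pics/k5.png

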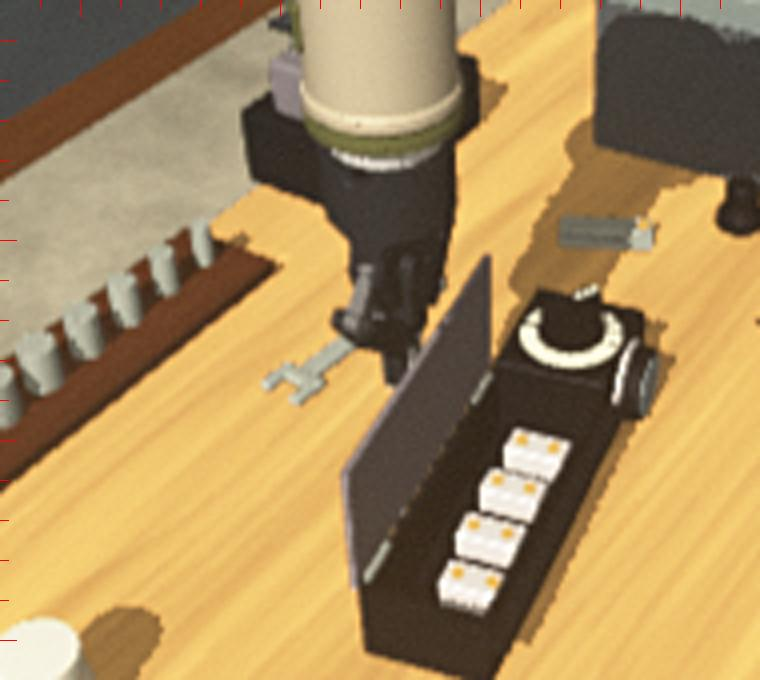

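```bash
R='python3 -m crank'; $R '[[-1,[0.15,0,0],[0,0,0]],[-1,[0.15,0,0],[0,0,0]],[-1,[0.15,0,0],[0,0,0]],[-1,[0.15,0,0],[0,0,0]],[-1,[0,0,0],[0,0,0]]]' 40; $R '[[-1,[0.12,0,0],[0,0,0]],[-1,[0.12,0,0],[0,0,0]],[-1,[0.12,0,0],[0,0,0]],[-1,[0,0,0],[0,0,0]],[-1,[0,0,0],[0,0,0]]]'; python3 -c "
from h import *
p,r=st();print(lo(p))
i=manip.camera('side');crop(i,180,90,370,260,4,'k5.png')"
```

```text
clock: 42.95
position: [0.5593, 0.0175, 0.139]
ee_rot: [-0.103, 0.995, 0.0, 0.0]
ft_force: [-0.8, 0.2, 0.8]
grip_width: -0.002
clock: 43.45
position: [0.5315, 0.0123, 0.1386]
ee_rot: [-0.103, 0.995, 0.0, 0.0]
ft_force: [-0.6, -0.1, 0.5]
grip_width: 0.001
t 43.45 p [0.5315 0.0123 0.1386] x [-0.979 -0.206 -0.   ] y [-0.206  0.979  0.001] z [-0.     0.001 -1.   ] F [-0.6 -0.1  0.5] g 0.001 q [-0.79  0.28  0.79  1.88 -0.22  1.07  1.86]
[-0.01391677  0.04222538  0.13864789]
```

View pics/k5.png

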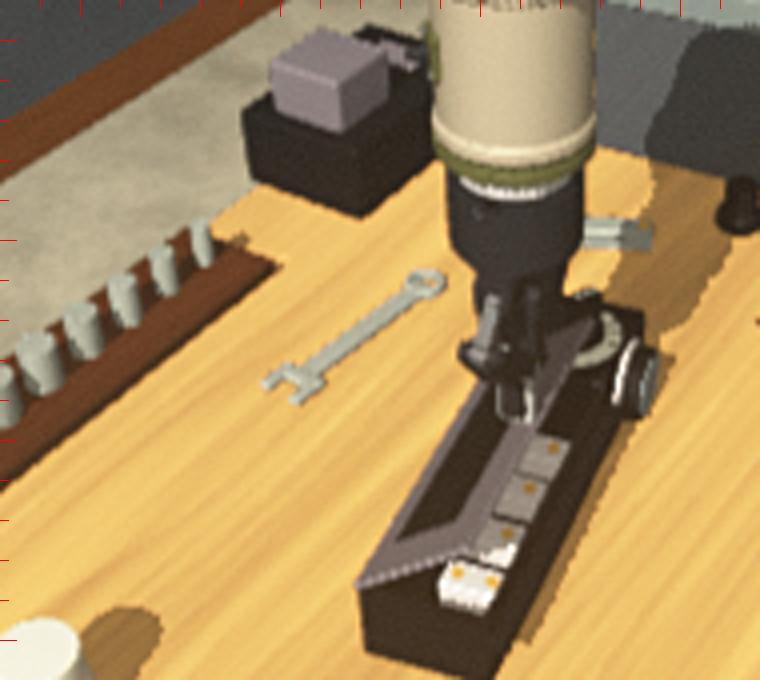

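```bash
R='python3 -m crank'; $R '[[-1,[0.04,0,0.12],[0,0,0]],[-1,[0.04,0,0.12],[0,0,0]],[-1,[0.04,0,0.12],[0,0,0]],[-1,[0.04,0,0.12],[0,0,0]],[-1,[0.02,0,0.1],[0,0,0]]]' 40; python3 -c "
from h import *
p,r=st();print(lo(p))
i=manip.camera('side');crop(i,180,90,370,260,4,'k5.png')"
```

```text
clock: 44.0
position: [0.5169, 0.009, 0.091]
ee_rot: [-0.103, 0.995, -0.0, -0.0]
ft_force: [-0.2, 0.7, 0.3]
grip_width: 0.001
t 44.0 p [0.5169 0.009  0.091 ] x [-0.979 -0.205  0.001] y [-0.205  0.979  0.   ] z [-0.001 -0.    -1.   ] F [-0.2  0.7  0.3] g 0.001 q [-0.77  0.32  0.77  1.96 -0.26  0.97  1.9 ]
[-0.02888087  0.04207384  0.09097106]
```

View pics/k5.png

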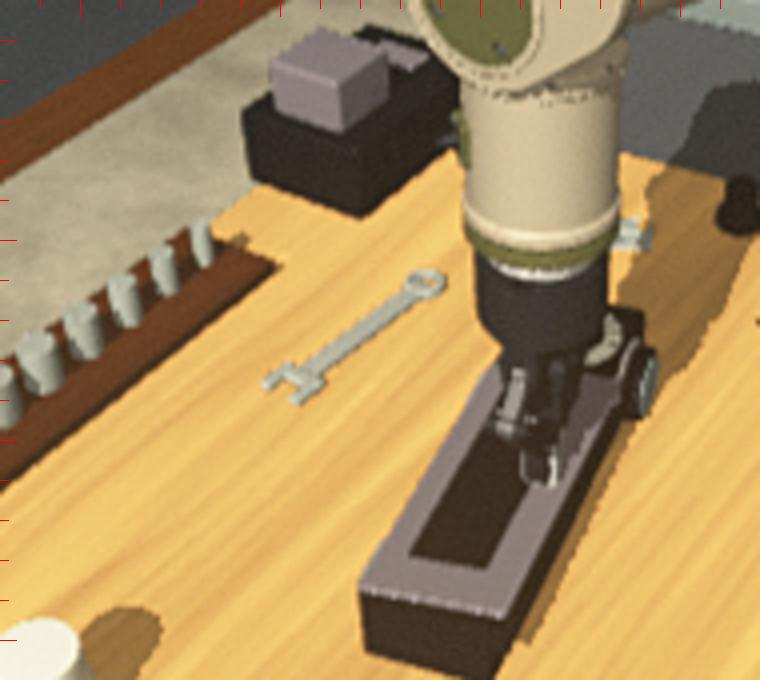

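Nearly shut. Pressing gently until there is contact force.

```bash
R='python3 -m crank'; $R '[[-1,[0,0,0.05],[0,0,0]],[-1,[0,0,0.03],[0,0,0]],[-1,[0,0,0],[0,0,0]],[-1,[0,0,0],[0,0,0]],[-1,[0,0,0],[0,0,0]]]' 40; python3 -c "
from h import *
p,r=st();print(lo(p))"; $R '[[-1,[0,0,0.015],[0,0,0]],[-1,[0,0,0],[0,0,0]],[-1,[0,0,0],[0,0,0]],[-1,[0,0,0],[0,0,0]],[-1,[0,0,0],[0,0,0]]]' 40
```

```text
clock: 44.55
position: [0.5178, 0.0093, 0.086]
ee_rot: [-0.103, 0.995, 0.0, 0.0]
ft_force: [-0.3, 0.1, -0.0]
grip_width: -0.002
t 44.55 p [0.5178 0.0093 0.086 ] x [-0.979 -0.206 -0.   ] y [-0.206  0.979  0.   ] z [ 0.  0. -1.] F [-0.3  0.1 -0. ] g -0.002 q [-0.76  0.33  0.76  1.96 -0.27  0.96  1.91]
[-0.02794762  0.04210964  0.08600218]
clock: 45.05
position: [0.5176, 0.0092, 0.0846]
ee_rot: [-0.103, 0.995, 0.0, 0.0]
ft_force: [-0.2, 0.3, 0.4]
grip_width: -0.001
```

```bash
R='python3 -m crank'; for i in 1 ; do $R '[[-1,[0,0,0.012],[0,0,0]],[-1,[0,0,0],[0,0,0]],[-1,[0,0,0],[0,0,0]],[-1,[0,0,0],[0,0,0]],[-1,[0,0,0],[0,0,0]]]' 40; done; $R '[[-1,[0,0,0.012],[0,0,0]],[-1,[0,0,0],[0,0,0]],[-1,[0,0,0],[0,0,0]],[-1,[0,0,0],[0,0,0]],[-1,[0,0,0],[0,0,0]]]' 40
```

```text
clock: 45.55
position: [0.5176, 0.0092, 0.0836]
ee_rot: [-0.103, 0.995, 0.0, -0.0]
ft_force: [0.0, -0.5, -0.6]
grip_width: 0.001
clock: 46.05
position: [0.5175, 0.0092, 0.0826]
ee_rot: [-0.103, 0.995, 0.0, -0.0]
ft_force: [-1.1, 0.8, -0.1]
grip_width: 0.006
```

```bash
R='python3 -m crank'; $R '[[-1,[0,0,0.01],[0,0,0]],[-1,[0,0,0],[0,0,0]],[-1,[0,0,0],[0,0,0]],[-1,[0,0,0],[0,0,0]],[-1,[0,0,0],[0,0,0]]]' 40;  $R '[[-1,[0,0,0.005],[0,0,0]],[-1,[0,0,0],[0,0,0]],[-1,[0,0,0],[0,0,0]],[-1,[0,0,0],[0,0,0]],[-1,[0,0,0],[0,0,0]]]' 40
```

```text
clock: 46.55
position: [0.5177, 0.0092, 0.0821]
ee_rot: [-0.103, 0.995, 0.0, 0.0]
ft_force: [-2.8, -0.1, 4.7]
grip_width: -0.004
clock: 47.05
position: [0.5177, 0.0092, 0.082]
ee_rot: [-0.103, 0.995, 0.0, 0.0]
ft_force: [-4.0, -0.0, 10.2]
grip_width: 0.001
```

Firm 10 N contact at TCP z 0.082, so the fingertips are at 0.060, which is the top of the shut cover. Retreating and looking.

```bash
R='python3 -m crank'; $R '[[-1,[0,0,-0.3],[0,0,0]],[-1,[0,0,-0.5],[0,0,0]],[-1,[0,0,-0.5],[0,0,0]],[0.1,[0.4,0.4,0],[0,0,0]],[0.1,[0.4,0.4,0],[0,0,0]]]' 40; $R '[[0.1,[0.4,0.4,0],[0,0,0.17]],[0.1,[0,0.4,0],[0,0,0.17]],[0.1,[0,0,0],[0,0,0.17]],[0.1,[0,0,0],[0,0,0.17]],[0.1,[0,0,0],[0,0,0.17]]]'; python3 -c "
from h import *
p,r=st()
i=manip.camera('top');cv2.imwrite('pics/t6.png',i);crop(i,230,150,380,240,5,'k4.png')
i=manip.camera('side');crop(i,240,140,370,260,6,'k5.png')"
```

```text
clock: 47.55
position: [0.4418, 0.0586, 0.1862]
ee_rot: [-0.102, 0.995, -0.0, 0.001]
ft_force: [-0.3, 1.3, -1.1]
grip_width: 0.33
clock: 48.05
position: [0.4084, 0.1108, 0.1854]
ee_rot: [0.217, 0.976, 0.0, -0.001]
ft_force: [0.2, 0.0, 0.5]
grip_width: 0.551
t 48.05 p [0.4084 0.1108 0.1854] x [-0.906  0.424  0.002] y [0.424 0.906 0.   ] z [-0.001  0.001 -1.   ] F [0.2 0.  0.5] g 0.551 q [-1.02 -0.12  0.62  2.08  0.07  1.16  0.7 ]
```

View pics/k4.png

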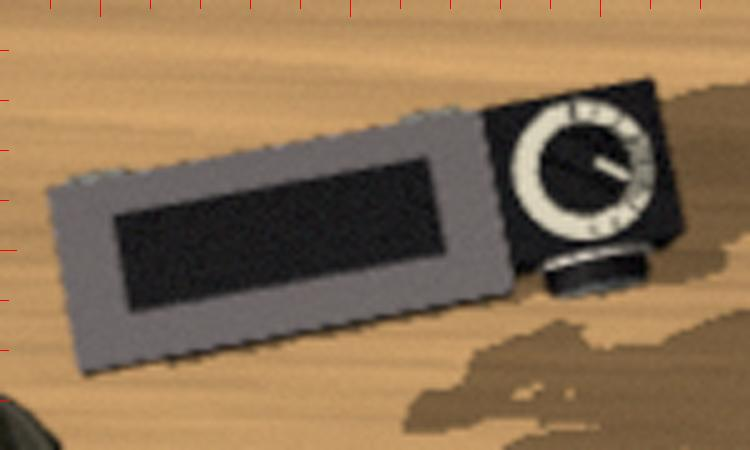

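View pics/k5.png

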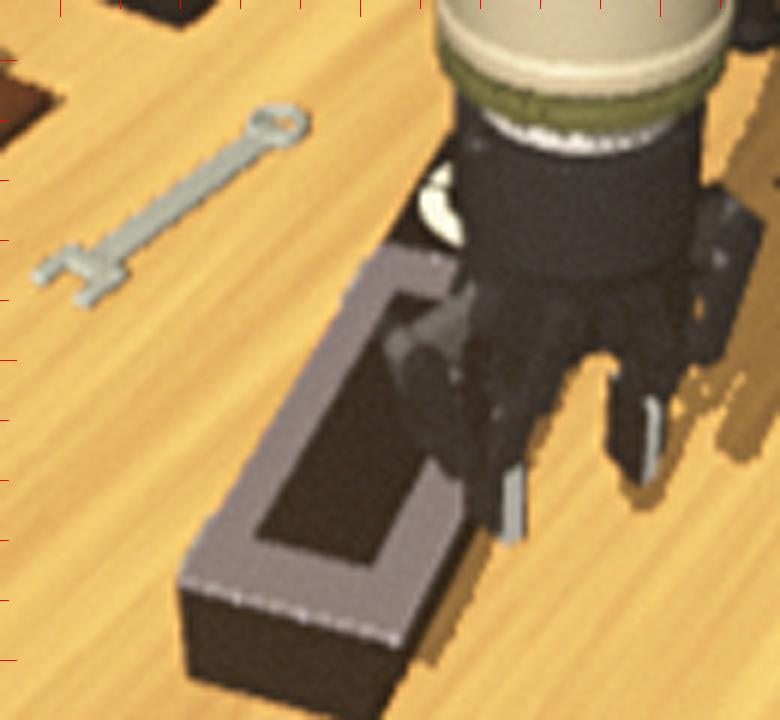

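The cover corners match the first picture, so it is fully shut. Now the dial angle.

```bash
python3 - <<'E'
from h import *
a=cv2.imread('pics/t6.png')
# white ring centroid via ellipse fit
s=a[155:205,325:370].astype(int);m=((s.min(2)>140)).astype(np.uint8)
big=m
cs,_=cv2.findContours(big,cv2.RETR_EXTERNAL,cv2.CHAIN_APPROX_NONE);c=max(cs,key=cv2.contourArea)
e=cv2.fitEllipse(cv2.convexHull(c));print(e);C=ray("top",e[0][0]+325,e[0][1]+155,.062);print("dial centre",C)
p=ray("top",349.6,182,.091);q=ray("top",355.8,186,.091);d=q-p
print("line yaw",np.degrees(np.arctan2(d[1],d[0])),"from model centre",np.degrees(np.arctan2(*(q-lw(0,-.11,.091))[[1,0]])),np.degrees(np.arctan2(*(q-C)[[1,0]])), lw(0,-.11,.091), np.linalg.norm((q-lw(0,-.11,.091))[:2]))
E
```

```text
((20.273223876953125, 29.212669372558594), (24.293197631835938, 27.030275344848633), 139.56138610839844)
dial centre [ 0.57716252 -0.12904958  0.062     ]
line yaw -121.87137154949627 from model centre -116.1216534694431 -111.30406716568432 [ 0.57724573 -0.13351575  0.091     ] 0.020243877172461372
```

```bash
R='python3 -m crank'; $R '[[0.1,[0,0,0],[0,0,0.18]],[0.1,[0,0,0],[0,0,0.18]],[0.1,[0,0,0],[0,0,0.18]],[0.1,[0,0,0],[0,0,0.18]],[0.1,[0,0,0],[0,0,0.18]]]' 40; $R '[[0.1,[0,0,0],[0,0,0.18]],[0.1,[0,0,0],[0,0,0.18]],[0.1,[0,0,0],[0,0,0.18]],[0.1,[0,0,0],[0,0,0.18]],[0.1,[0,0,0],[0,0,0.18]]]' 40; python3 -c "
from h import *
pk(.5774,-.1328,62,.16)"
```

```text
clock: 48.65
position: [0.4085, 0.1105, 0.1853]
ee_rot: [0.54, 0.842, -0.0, -0.001]
ft_force: [-0.6, 0.3, -0.5]
grip_width: 0.548
clock: 49.15
position: [0.4085, 0.1105, 0.1853]
ee_rot: [0.798, 0.603, -0.0, -0.001]
ft_force: [0.4, -0.3, -0.1]
grip_width: 0.549
t 49.15 p [0.4085 0.1105 0.1853] x [0.273 0.962 0.   ] y [ 0.962 -0.273 -0.002] z [-0.001  0.001 -1.   ] F [ 0.4 -0.3 -0.1] g 0.549 q [-0.92 -0.1   0.53  2.07  0.05  1.16 -0.69]
shift units [-2.348  2.863  0.311]
turn units [-0.002 -0.     0.27 ] deg [-0.1 -0.  12.1] shift in target axes [-1.694  3.292  0.317]
```

```bash
R='python3 -m crank'; $R '[[0.1,[-0.33,0.4,0],[0,0,0]],[0.1,[-0.33,0.4,0],[0,0,0]],[0.1,[-0.33,0.4,0],[0,0,0]],[0.1,[-0.33,0.4,0],[0,0,0]],[0.1,[-0.33,0.4,0],[0,0,0]]]' 40; $R '[[0.1,[-0.33,0.4,0],[0,0,0]],[0.1,[-0.33,0.4,0],[0,0,0]],[0.1,[0,0,0],[0,0,0.135]],[0.1,[0,0,0],[0,0,0.135]],[0.1,[0,0,0],[0,0,0]]]' 40; python3 -c "
from h import *
pk(.5774,-.1328,62,.13)"
```

```text
clock: 49.65
position: [0.5274, -0.0613, 0.1852]
ee_rot: [0.796, 0.605, 0.0, -0.001]
ft_force: [0.5, 0.8, 0.5]
grip_width: 0.551
clock: 50.15
position: [0.5737, -0.1285, 0.1846]
ee_rot: [0.857, 0.516, -0.001, -0.001]
ft_force: [-0.5, 0.8, 0.5]
grip_width: 0.554
t 50.15 p [ 0.5737 -0.1285  0.1846] x [ 0.467  0.884 -0.001] y [ 0.884 -0.467 -0.002] z [-0.002  0.    -1.   ] F [-0.5  0.8  0.5] g 0.554 q [-0.52  0.38  0.84  1.69 -0.3   1.21 -0.1 ]
shift units [-0.025  0.067  0.682]
turn units [-0.002  0.001  0.003] deg [-0.1  0.1  0.1] shift in target axes [-0.026  0.066  0.682]
```

```bash
R='python3 -m crank'; $R '[[0.1,[-0.025,0.067,0.3],[0,0,0]],[0.1,[0,0,0.38],[0,0,0]],[0.1,[0,0,0],[0,0,0]],[0.1,[0,0,0],[0,0,0]],[0.1,[0,0,0],[0,0,0]]]' 40; python3 -c "
from h import *
pk(.5774,-.1328,62,.092)
i=manip.camera('side');crop(i,260,110,390,230,6,'k5.png')"
```

```text
clock: 50.65
position: [0.5782, -0.1325, 0.1322]
ee_rot: [0.856, 0.516, 0.0, -0.0]
ft_force: [-0.4, -0.2, 0.9]
grip_width: 0.55
t 50.65 p [ 0.5782 -0.1325  0.1322] x [0.467 0.884 0.001] y [ 0.884 -0.467  0.   ] z [ 0.001  0.001 -1.   ] F [-0.4 -0.2  0.9] g 0.55 q [-0.48  0.45  0.8   1.73 -0.36  1.11 -0.06]
shift units [-0.009 -0.008  0.502]
turn units [ 0.    -0.001  0.004] deg [ 0.  -0.1  0.2] shift in target axes [-0.008 -0.007  0.502]
```

View pics/k5.png

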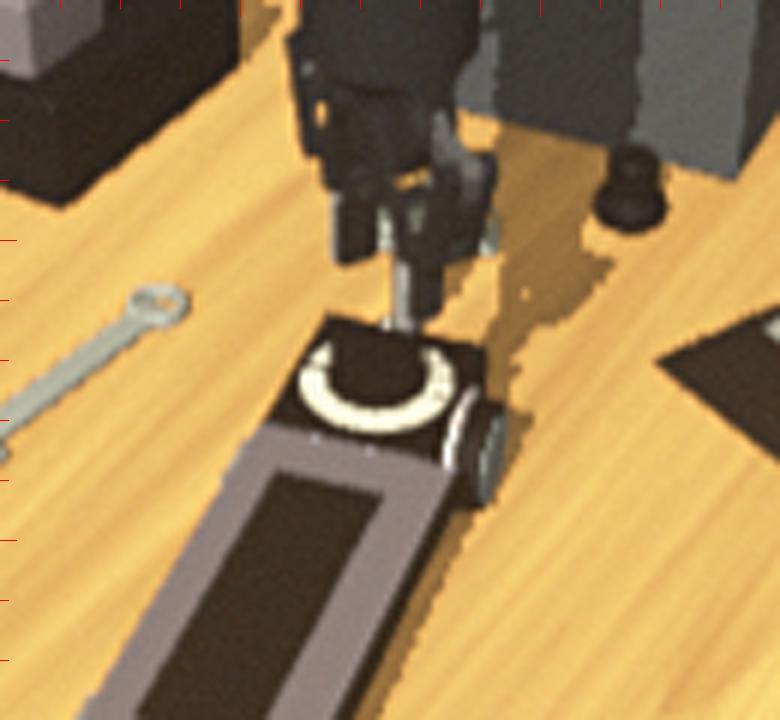

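```bash
R='python3 -m crank'; $R '[[0.1,[-0.008,-0.007,0.25],[0,0,0]],[0.1,[0,0,0.15],[0,0,0]],[0.1,[0,0,0.07],[0,0,0]],[0.1,[0,0,0],[0,0,0]],[0.1,[0,0,0],[0,0,0]]]' 30; $R '[[-1,[0,0,0],[0,0,0]],[-1,[0,0,0],[0,0,0]],[-1,[0,0,0],[0,0,0]],[-1,[0,0,0],[0,0,0]],[-1,[0,0,0],[0,0,0]]]' 30; python3 -c "
from h import *
pk(.5774,-.1328,62,.092)
print(manip.get_obs()['torque'])"
```

```text
clock: 51.2
position: [0.577, -0.1328, 0.0935]
ee_rot: [0.857, 0.516, -0.0, -0.001]
ft_force: [0.2, -1.0, -0.1]
grip_width: 0.55
clock: 51.7
position: [0.5798, -0.1344, 0.0943]
ee_rot: [0.857, 0.515, 0.002, 0.003]
ft_force: [14.7, -8.0, -8.5]
grip_width: 0.141
t 51.7 p [ 0.5798 -0.1344  0.0943] x [0.469 0.883 0.   ] y [ 0.883 -0.469  0.007] z [ 0.006 -0.003 -1.   ] F [14.7 -8.  -8.5] g 0.141 q [-0.46  0.5   0.77  1.76 -0.4   1.04 -0.03]
shift units [ 0.004 -0.036  0.028]
turn units [ 0.009 -0.     0.001] deg [ 0.4 -0.   0. ] shift in target axes [ 0.004 -0.036  0.028]
[-1.51731835 -2.98691594 -0.02983326]
```

```bash
R='python3 -m crank'; $R '[[-1,[0,0.025,0],[0,0,0]],[-1,[0,0.013,0],[0,0,0]],[-1,[0,0,0],[0,0,0]],[-1,[0,0,0],[0,0,-0.1]],[-1,[0,0,0],[0,0,-0.1]]]' 30; python3 -c "
from h import *
st();print(manip.get_obs()['torque'])"
```

```text
clock: 52.2
position: [0.5806, -0.1348, 0.0942]
ee_rot: [0.813, 0.582, 0.001, 0.001]
ft_force: [3.9, -2.9, 3.2]
grip_width: 0.138
t 52.2 p [ 0.5806 -0.1348  0.0942] x [0.322 0.947 0.   ] y [ 0.947 -0.322  0.002] z [ 0.002 -0.    -1.   ] F [ 3.9 -2.9  3.2] g 0.138 q [-0.43  0.49  0.74  1.75 -0.38  1.04  0.11]
[-0.49064825 -0.67900958 -0.06175862]
```

Low forces, and the dial is turning with the hand. Continuing counter-clockwise.

```bash
R='python3 -m crank'; $R '[[-1,[0,0,0],[0,0,-0.15]],[-1,[0,0,0],[0,0,-0.15]],[-1,[0,0,0],[0,0,-0.15]],[-1,[0,0,0],[0,0,-0.15]],[-1,[0,0,0],[0,0,-0.15]]]' 30; python3 -c "
from h import *
st();print(manip.get_obs()['torque'])"; $R '[[-1,[0,0,0],[0,0,-0.15]],[-1,[0,0,0],[0,0,-0.15]],[-1,[0,0,0],[0,0,-0.15]],[-1,[0,0,0],[0,0,-0.15]],[-1,[0,0,0],[0,0,-0.15]]]' 30; python3 -c "
from h import *
p,r=st();print(manip.get_obs()['torque'],'tool x yaw',np.degrees(np.arctan2(r[1,0],r[0,0])))"
```

```text
clock: 52.7
position: [0.5822, -0.1349, 0.0943]
ee_rot: [0.608, 0.794, 0.001, 0.003]
ft_force: [14.2, -4.5, -6.7]
grip_width: 0.143
t 52.7 p [ 0.5822 -0.1349  0.0943] x [-0.26   0.966 -0.003] y [0.966 0.26  0.005] z [ 0.005 -0.001 -1.   ] F [14.2 -4.5 -6.7] g 0.143 q [-0.34  0.46  0.61  1.74 -0.3   1.03  0.65]
[-0.88849467 -2.89065669 -0.07389206]
clock: 53.2
position: [0.5837, -0.134, 0.0943]
ee_rot: [0.351, 0.936, 0.001, 0.004]
ft_force: [20.5, -1.6, -11.4]
grip_width: 0.141
t 53.2 p [ 0.5837 -0.134   0.0943] x [-0.754  0.657 -0.007] y [0.657 0.754 0.005] z [ 0.008 -0.001 -1.   ] F [ 20.5  -1.6 -11.4] g 0.141 q [-0.24  0.44  0.49  1.74 -0.24  1.02  1.18]
[-0.51938553 -4.35978124 -0.06670599] tool x yaw 138.89846213714415
```

```bash
R='python3 -m crank'; $R '[[-1,[-0.03,0.026,-0.01],[0,0,0]],[-1,[0,0,0],[0,0,-0.15]],[-1,[0,0,0],[0,0,-0.15]],[-1,[0,0,0],[0,0,-0.15]],[-1,[0,0,0],[0,0,-0.15]]]' 30; python3 -c "
from h import *
p,r=st();print(manip.get_obs()['torque'],'tool x yaw',np.degrees(np.arctan2(r[1,0],r[0,0])))
i=manip.camera('side');crop(i,260,110,390,230,6,'k5.png')"
```

```text
clock: 53.7
position: [0.5847, -0.1328, 0.0943]
ee_rot: [0.123, 0.992, 0.001, 0.001]
ft_force: [11.2, 2.8, -7.3]
grip_width: 0.145
t 53.7 p [ 0.5847 -0.1328  0.0943] x [-0.97   0.243 -0.003] y [0.243 0.97  0.002] z [ 0.003  0.001 -1.   ] F [11.2  2.8 -7.3] g 0.145 q [-0.17  0.43  0.4   1.73 -0.19  1.02  1.62]
[ 0.44519145 -2.32395401 -0.01193004] tool x yaw 165.9226927670404
```

View pics/k5.png

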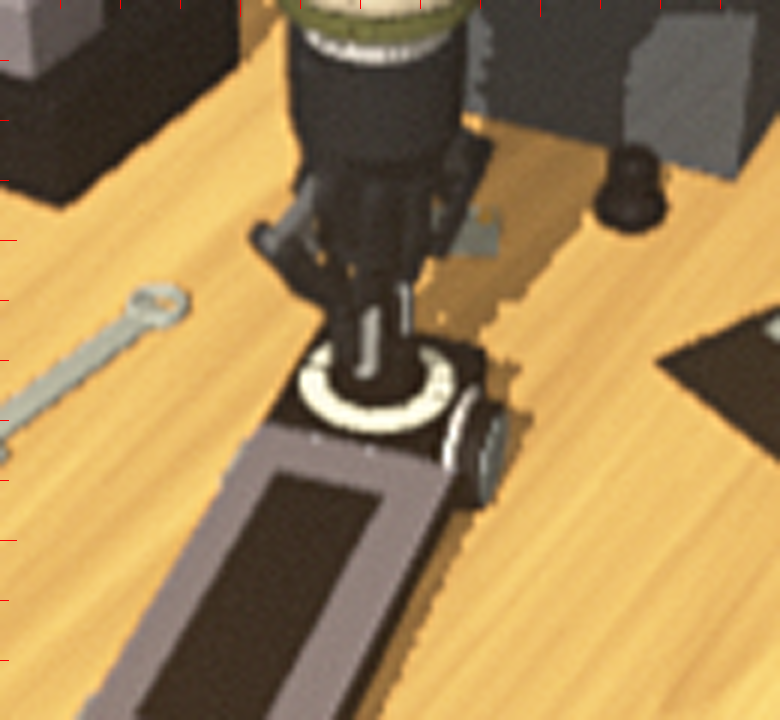

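```bash
R='python3 -m crank'; $R '[[-1,[-0.02,0.005,0],[0,0,-0.12]],[-1,[0,0,0],[0,0,-0.12]],[-1,[0,0,0],[0,0,-0.12]],[-1,[0,0,0],[0,0,-0.12]],[-1,[0,0,0],[0,0,0]]]' 30; python3 -c "
from h import *
p,r=st();print(manip.get_obs()['torque'],'tool x yaw',np.degrees(np.arctan2(r[1,0],r[0,0])))"
```

```text
clock: 54.25
position: [0.5851, -0.1317, 0.0942]
ee_rot: [-0.065, 0.998, 0.002, 0.0]
ft_force: [2.0, 6.7, -0.4]
grip_width: 0.144
t 54.25 p [ 0.5851 -0.1317  0.0942] x [-0.992 -0.13  -0.   ] y [-0.13   0.991  0.003] z [ 0.     0.003 -1.   ] F [ 2.   6.7 -0.4] g 0.144 q [-0.12  0.42  0.32  1.72 -0.16  1.02  1.97]
[ 1.28602588 -0.57379696  0.0133967 ] tool x yaw -172.52452689746715
```

```bash
R='python3 -m crank'; $R '[[-1,[0,0,0],[0,0,-0.05]],[-1,[0,0,0],[0,0,-0.05]],[-1,[0,0,0],[0,0,0]],[-1,[0,0,0],[0,0,0]],[-1,[0,0,0],[0,0,0]]]' 30; python3 -c "
from h import *
p,r=st();print(manip.get_obs()['torque'],'tool x yaw',np.degrees(np.arctan2(r[1,0],r[0,0])))"
```

```text
clock: 54.75
position: [0.5851, -0.1315, 0.0942]
ee_rot: [-0.103, 0.995, 0.002, 0.0]
ft_force: [2.2, 7.4, 1.0]
grip_width: 0.141
t 54.75 p [ 0.5851 -0.1315  0.0942] x [-0.979 -0.204 -0.001] y [-0.204  0.979  0.003] z [-0.     0.003 -1.   ] F [2.2 7.4 1. ] g 0.141 q [-0.1   0.42  0.31  1.72 -0.15  1.02  2.04]
[ 1.41904916 -0.48636347  0.01978138] tool x yaw -168.20519002607003
```

```bash
R='python3 -m crank'; $R '[[-1,[0,0,0],[0,0,-0.04]],[-1,[0,0,0],[0,0,0]],[-1,[0,0,0],[0,0,0]],[-1,[0,0,0],[0,0,0]],[-1,[0,0,0],[0,0,0]]]' 30; python3 -c "
from h import *
p,r=st();print(manip.get_obs()['torque'],'tool x yaw',np.degrees(np.arctan2(r[1,0],r[0,0])))";  $R '[[-1,[0,0,0],[0,0,-0.04]],[-1,[0,0,0],[0,0,0]],[-1,[0,0,0],[0,0,0]],[-1,[0,0,0],[0,0,0]],[-1,[0,0,0],[0,0,0]]]' 30; python3 -c "
from h import *
p,r=st();print(manip.get_obs()['torque'],'tool x yaw',np.degrees(np.arctan2(r[1,0],r[0,0])))"
```

```text
clock: 55.25
position: [0.5851, -0.1315, 0.0942]
ee_rot: [-0.118, 0.993, 0.002, 0.0]
ft_force: [0.6, 7.4, 1.1]
grip_width: 0.143
t 55.25 p [ 0.5851 -0.1315  0.0942] x [-0.972 -0.234 -0.001] y [-0.234  0.972  0.004] z [-0.     0.004 -1.   ] F [0.6 7.4 1.1] g 0.143 q [-0.1   0.42  0.31  1.72 -0.15  1.02  2.07]
[ 1.52787486 -0.46281109 -0.43995438] tool x yaw -166.45664139954619
clock: 55.75
position: [0.5851, -0.1314, 0.0942]
ee_rot: [-0.133, 0.991, 0.002, 0.0]
ft_force: [2.3, 7.6, 1.2]
grip_width: 0.142
t 55.75 p [ 0.5851 -0.1314  0.0942] x [-0.965 -0.264 -0.001] y [-0.264  0.965  0.004] z [ 0.     0.004 -1.   ] F [2.3 7.6 1.2] g 0.142 q [-0.09  0.42  0.3   1.72 -0.15  1.02  2.09]
[ 1.73545416 -0.54356342 -0.94665338] tool x yaw -164.69843944475681
```

The torque rises sharply to 0.95 N m at yaw about 192°, so this is the zero stop. Releasing and going up.

```bash
R='python3 -m crank'; $R '[[-1,[0,0,0],[0,0,0.03]],[-0.5,[0,0,0],[0,0,0]],[-0.2,[0,0,0],[0,0,0]],[0,[0,0,0],[0,0,0]],[0,[0,0,-0.2],[0,0,0]]]' 30; $R '[[0,[0,0,-0.4],[0,0,0]],[0,[0,0,-0.5],[0,0,0]],[0,[0,0,-0.4],[0,0,0]],[0,[0.3,0.4,0],[0,0,0]],[0,[0.4,0.4,0],[0,0,0]]]'; $R '[[0,[0.4,0.4,0],[0,0,0.1]],[0,[0.4,0.4,0],[0,0,0.1]],[0,[0,0.5,0],[0,0,0]],[0,[0,0.5,0],[0,0,0]],[0,[0,0,0],[0,0,0]]]'; python3 -c "
from h import *
p,r=st()
i=manip.camera('top');cv2.imwrite('pics/t7.png',i);crop(i,320,155,380,215,10,'k4.png')
i=manip.camera('side');cv2.imwrite('pics/s7.png',i)"
```

```text
clock: 56.25
position: [0.5827, -0.1343, 0.108]
ee_rot: [-0.121, 0.993, 0.001, -0.003]
ft_force: [0.1, 0.5, -0.3]
grip_width: 0.501
clock: 56.75
position: [0.5147, -0.0856, 0.2146]
ee_rot: [-0.121, 0.993, 0.0, 0.0]
ft_force: [0.3, -0.1, 0.6]
grip_width: 0.502
clock: 57.25
position: [0.4315, 0.0483, 0.2144]
ee_rot: [-0.046, 0.999, 0.001, -0.0]
ft_force: [0.0, -0.6, -0.8]
grip_width: 0.501
t 57.25 p [0.4315 0.0483 0.2144] x [-0.996 -0.092  0.   ] y [-0.092  0.996  0.002] z [-0.001  0.002 -1.   ] F [ 0.  -0.6 -0.8] g 0.501 q [-0.36 -0.07  0.14  1.99  0.01  1.22  1.44]
```

View pics/t7.png

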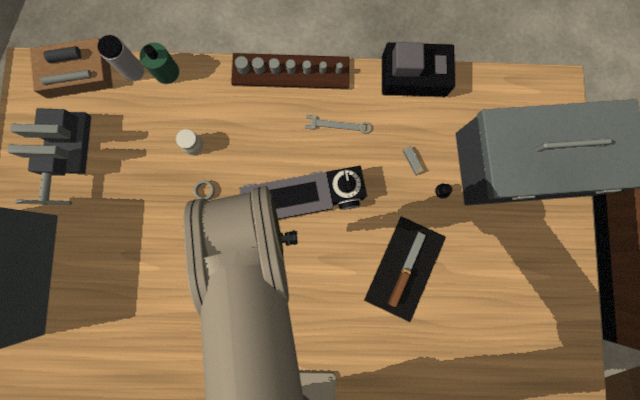

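View pics/k4.png

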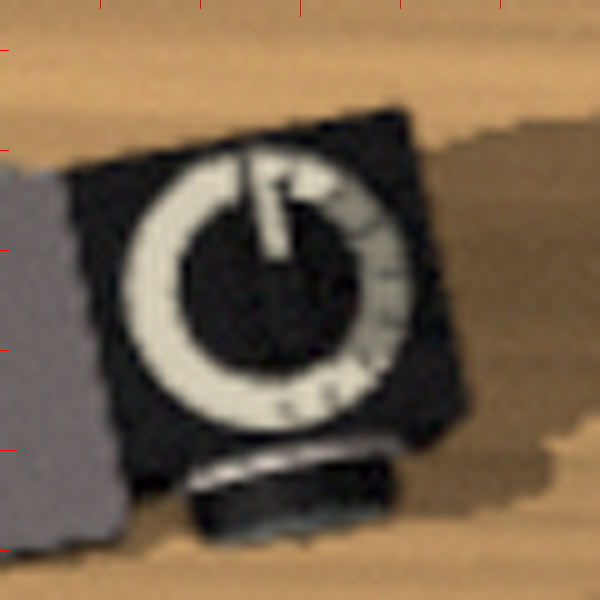

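View pics/s7.png

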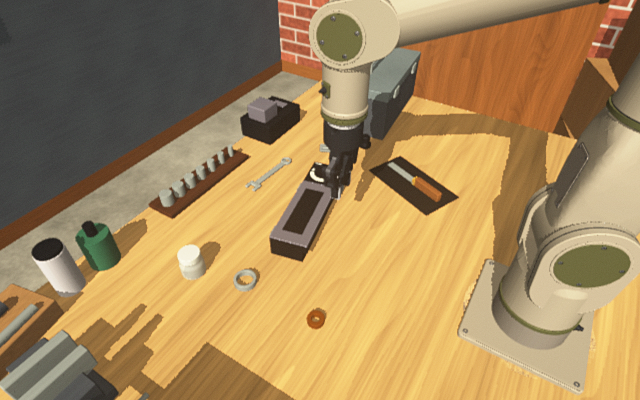

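```bash
python3 - <<'E'
from h import *
a=cv2.imread('pics/t7.png')
g=a[155:215,320:380].min(2).astype(float)
ys,xs=np.mgrid[171:181,344:350]
w=np.clip(a[171:181,344:350].min(2).astype(float)-60,0,None)
# per row centroid
for y in range(173,181): print(y,a[y,342:352].min(1))
c=[(y,np.average(np.arange(343,351),weights=np.clip(a[y,343:351].min(1).astype(float)-50,0,None)+1e-6)) for y in range(174,180)]
f=np.polyfit([q[0] for q in c],[q[1] for q in c],1)
p=ray("top",np.polyval(f,180),180,.091);q=ray("top",np.polyval(f,174),174,.091);d=q-p
print("line yaw",np.degrees(np.arctan2(d[1],d[0])),"light 12.2")
W=lambda L,z:np.array([ray("top",u,v,z) for u,v in L])
sub=a[205:330,355:455].astype(int);m=((sub.min(2)>90)&(sub.max(2)-sub.min(2)<30)).astype(np.uint8)
cs,_=cv2.findContours(m,cv2.RETR_EXTERNAL,cv2.CHAIN_APPROX_NONE);c=max(cs,key=cv2.contourArea);r=cv2.minAreaRect(c);B=W(cv2.boxPoints(r)+[355,205],.0135);print(B.round(4))
bc=B.mean(0)
# axis
e1=B[1]-B[0];e2=B[2]-B[1];e=e1 if np.linalg.norm(e1)>np.linalg.norm(e2) else e2;L=np.linalg.norm(e);e=e/L
if e[0]<0:e=-e
tip=bc+e*L/2;print("blade len",L,"yaw",np.degrees(np.arctan2(e[1],e[0])),"knife centre",tip-e*.1,"mat centre .3719,-.2932")
b=cv2.imread('pics/top0.png')
d=cv2.absdiff(a,b).max(2);print("diff cover region",d[180:205,290:325].mean(),"tools",d[110:135,300:375].mean(),d[145:200,400:455].mean(), "jar",d[125:157,172:205].mean())
E
```

```text
173 [180 144  71 122 153  95  53 140 179 178]
174 [165 122  46  97 160 130  63 128 154 158]
175 [ 88  68  23  77 148 135  39  11  26  61]
176 [ 22  20  23  70 143 149  73  16  17  15]
177 [ 21  17  23  46 133 149  86  12   7  12]
178 [ 17  15  21  25 124 161 113  13  11  20]
179 [ 22  19   5  22  99 154 125  14  18  16]
180 [ 28  20  20  15  66 109  90  28  13  12]
line yaw 6.759275299500026 light 12.2
[[ 0.3752 -0.284   0.0135]
 [ 0.4665 -0.3239  0.0135]
 [ 0.4587 -0.3433  0.0135]
 [ 0.3676 -0.3031  0.0135]]
blade len 0.09967817398577938 yaw -23.632540708823587 knife centre [ 0.37105463 -0.29348368  0.0135    ] mat centre .3719,-.2932
diff cover region 4.1897142857142855 tools 2.6773333333333333 4.722314049586777 jar 2.7821969696969697
```

```bash
python3 - <<'E'
from h import *
ang=[]
for k in range(4):
    a=manip.camera('top').astype(float).min(2)
    c=[(y,np.average(np.arange(344,350),weights=np.clip(a[y,344:350]-25,0,None))) for y in range(175,181)]
    f=np.polyfit([q[0] for q in c],[q[1] for q in c],1)
    p=ray("top",np.polyval(f,180),180,.091);q=ray("top",np.polyval(f,175),175,.091);d=q-p
    # same camera: light right-end edge of block via z=.06
    ang.append(np.degrees(np.arctan2(d[1],d[0])))
print(ang,np.mean(ang), "tip from mean:",q, "rel C", q-lw(0,-.11,.091))
E
```

```text
[np.float64(10.277040824669674), np.float64(10.25253978974939), np.float64(10.399281597350441), np.float64(10.262064191169495)] 10.29773160073475 tip from mean: [ 0.59472064 -0.12854701  0.091     ] rel C [ 1.74749143e-02  4.96873613e-03 -2.77555756e-17]
```

The pointer is at 10.3° ± about 3° against the light's 12.2°, so it is at the zero stop. The knife centre is within 1 mm of the mat centre. Handing in.

```bash
python3 -c "
from workcell import manip
print(manip.hand_in(), manip.get_obs()['clock'])"
```

```text
the job is handed in; nothing more can be done
the job is handed in; nothing more can be done
```

The job is done and handed in at about 57 s on the robot's clock, well inside the 210 s limit.

**What I did:**
- I pushed the knife blade into the slot and levered the cover open with it to about 114°, where it stayed on its own.
- I laid the knife back on its mat, because the gripper was needed for the packs.
- I loaded all four packs upright into the bay, and none of them was knocked aside at any point I looked.
- I shut the cover by pushing it with the closed fingers.
- I turned the dial counter-clockwise to its stop.

**Last checks:**
- **Cover:** I felt 10 N of resistance with the fingertips at 60 mm, the height of the shut cover's top. Its corners match the first picture.
- **Dial:** the torque rose to 0.95 N m at the expected zero angle. In the picture the pointer reads 10.3° against the light's 12.2°. A rough first reading said 6.8°, and I put the difference down to pixel noise.
- **Dial position:** while I turned it, the dial pulled the hand up to about 8 mm off the position I had measured, with up to about 20 N sideways force. I shifted the hand to ease this.
- **Knife:** it lies flat, with its centre within 1 mm of the mat's centre.
- **Other things:** the jar, spanner and the items on the right match the first picture. The race and spacer look unmoved in the last views, but I did not measure them.
- **Highest force:** the wrist read 40 N for a moment when I set the knife down.

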